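# Run a brass bar through the hand-cranked planisher

### The job

Set the brass bar down into the pocket of the yellow carriage until it is fully seated, and let go of it. Then grip the wooden knob and crank clockwise (seen from above) through the heavy point in every turn at a steady pace, never letting it race or run back and without straining the sprung handle, until the carriage has come to the far end of its travel. Let go of the knob, leaving the bar in its pocket and the other things on the bench where they are.

Things in the scene. Friction and masses are not known exactly. Their poses are not given: they have to be found in the camera images.
- bar_center (a point): Centre of the loose brass bar, 60 x 12 x 30 mm (own x, y, z), 0.14 to 0.2 kg, standing on its 60 x 12 mm face on a 2 mm metal sheet on the bench, clear all round. z is up.
- pocket (a point): Floor centre of the bar's pocket in the yellow carriage (top 44 mm above the bench). The pocket is 62 mm along own x, 14 mm along own y, 12 mm deep, open at the top: a seated bar, either way round, has its centre 15 mm above this point and stands 18 mm proud. The carriage travels 87 mm along its +x as the crank turns twice.
- crank_axis (a point): Point on the vertical crank axis, level with the middle of the knob, 128 mm above the bench. Own x, y are those of the machine, which is fixed to the bench (green base plate 210 mm along x, 310 along y; the carriage's track lies 150 mm to the -y side). Only the crank and its knob stand higher than 85 mm.
- crank (a joint): Crank angle in rad, growing clockwise seen from above: 0 at the start, where the arm points along +y of crank_axis; end stop at 12.57 (two turns). A spring ram resists with up to about 12 N at the knob from 1 to 3.1 rad past each whole turn, then pushes the crank on with up to about 10 N until about 5 rad. Friction holds it near whole turns.
- handle_slide (a joint): The upright wooden knob (diameter 26 mm, 24 mm up and 26 mm down from its middle, arm 29 mm below) spins freely, is clamped in the arm's slot 53 to 63 mm from the crank axis (unknown) and springs in and out along the arm, 12 N per mm. This is, in m, how far it is pulled out (+) or pushed in (-). Beyond 0.7 mm (8 N from or towards the axis) the handle is strained.
- crank_twist (a joint): In rad, how far the sprung crank arm leads (+) or lags (-) the crank, 15 N m per rad, about 4 N per mm at the knob, 0 at rest. Beyond 0.1 rad (about 25 N along the knob's path) the handle is strained.
Not all that is in view belongs to the job. What is meant by the part that bears bar_center is not blue or green, and is the smaller of those in its own colour.

How it is judged:
By the outcome, as a careful person would: the job done as asked, in the order asked, and still so for the second after the job is handed in, with the robot touching nothing.
It also fails if it takes over 72 s, if anything falls off the work surface, if the arm or the gripper's body presses on something with over 40 N, if the wrist force passes 120 N, or if a joint passes its speed limit or range.

### The arm

A 6-joint arm with a two-finger parallel gripper is mounted at the origin on the work surface. World frame = base frame: x ahead of the robot, y to its left, z up, the work surface at z = 0. Lengths are in mm, angles in rad, forces in N, time in s.
With the tool pointing down it reaches from about 275 to 750 mm from the base axis. Payload 10.2 kg.
Tool frame: the origin (TCP) lies on the centre line of the jaws, within the pads' length; the fingertips stand 25 mm ahead of it and the grasp point (between the pads) lies 6 mm ahead of it (r.tcp_to_tips is the z of the fingertips in the tool frame, in mm); z points along the fingers, y is the line along which they close (so a half turn about z gives the same grasp; the last joint's range is limited). The gripper opens to 88 mm and grips with 3 to 60 N. Pads are 18 mm wide; open, the fingers measure 123 mm over their backs; the gripper's body (75 mm by 187 mm) begins 45 mm behind the grasp point.
Start: joints at [0.947, 0.313, 1.498, -0, 1.331, -0.223], TCP at [204.844, 483.394, 263.72] pointing down, gripper open.
Joint ranges: [-2.94, 2.94], [-0.97, 2.17], [0.19, 2.56], [-1.23, 4.37], [0.02, 3.11], [-2.88, 2.88]. Speed limits (rad/s): [2.39, 2.39, 3.01, 3.14, 3.14, 3.14].

### API

Orientations are given as [roll, pitch, yaw] about the fixed x, y, z axes, in that order (R = Rz(yaw) Ry(pitch) Rx(roll)).
In Python, from workcell import sensors, camera, camera_params, job, r gives the robot as it stands.
- The arm moves only by the tool move_arm, never from a script. Its argument "rows" is a list of rows, each a list of 7 numbers: the shift along the tool's x, y, z as a fraction of full scale, then the turn, a rotation vector about the tool's x, y, z as a fraction of full scale, then the opening, from -1 (shut) to 1 (fully open), so that 0 is half open. In form: [[tx, ty, tz, ax, ay, az, fingers], ...]. A call has 1 to 5 rows; each row shifts and turns the commanded pose from where the row before left it, along the tool's axes as they then stand; what a row does not reach is not made up. Full scale, the value 1, is 2 cm for a shift and 0.12 rad for a turn. A row lasts 1/10 s, in which the tool goes at most 50 mm and 8.59 degrees, less where a joint would pass 70% of its speed; a pose out of reach is approached as far as the arm can. A call with a number of a shift or a turn outside -1 to 1 is refused whole. A call with a gripper value outside its range is refused whole. The fingers move at their own pace and stop on an object; the grip force is fixed at half the most. Time passes only in rows, so rows that do not move let the fingers close. It gives the time, the measured TCP pose, the force, the opening and the grip force at its end, in the units of the state.
- sensors.get_obs(): the state, without advancing time (a new reading comes with each control period).
- camera(name): name is "scene" or "top" or "wrist"; returns the picture (400x640x3 uint8, red, green, blue); there is no depth.
- camera_params(name): a dict with "mtx" (3x3 intrinsics, pixels), "extrinsics" (4x4, takes a point from camera to world coordinates). Camera axes: x right, y down, z forward; pixel columns grow to the right and rows downward; lengths in mm; the calibration is good to about 2 mm. The wrist camera is an equidistant fisheye: a pixel r from the principal point sees the ray r / f radians off the axis. A picture is of the moment at which its call begins: read the wrist's pose just before it. camera_params takes no time and is no camera call; for the wrist camera it gives the pose at the moment of the call.
- job.close_job(): hands the job in; it is judged then, once.
The state is a dict: "time": time; "joints": joint angles; "qd": joint speeds; "joint_efforts": joint torques, N m; "tool_pos": TCP position; "eef_rot": TCP orientation; "force": force on the tool from outside, world axes, zero at the start; "torque": the same for the moment, N m; "opening": finger opening in mm; "grip_force": force on a finger pad.
Only numpy, scipy, OpenCV 4.12 (cv2) and the standard library are available. Lean on these libraries where they do the work, as an engineer would, in place of code of your own. Each camera call takes 0.05 s, during which the arm holds its last target. There are 200 camera calls.

## Working session

There is one attempt and no reset: what is moved stays moved. The work goes in short steps, Python scripts to look and compute and a tool call to move; the robot and the scene stay as the last step left them, time stands still between calls to the robot, and variables do not carry over. Pictures are saved under pics/ and viewed, at most 10 in all, crops included, and the job is handed in when it is done.

Besides the shell and the picture viewer there is one more tool, called after "Call:" in YAML: its name, and indented under it one key for each argument. move_arm: Moves the arm, as the interface text tells. Its arguments: {"type":"object","properties":{"rows":{"type":"array"}},"required":["rows"]}

```bash
ls; mkdir -p pics
python3 - <<'E'
from workcell import sensors,camera,camera_params
import cv2,numpy as np
o=sensors.get_obs();print(o)
for n in("scene","top","wrist"):
    p=camera_params(n);print(n,np.round(p["mtx"],1).tolist(),np.round(p["extrinsics"],3).tolist())
    im=camera(n);cv2.imwrite(f"pics/{n}0.png",im[:,:,::-1])
E
```

```text
pics
{'time': 0.0, 'joints': array([ 9.46602376e-01,  3.13441147e-01,  1.49839578e+00,  3.94455935e-05,
        1.33099071e+00, -2.23374404e-01]), 'qd': array([-5.08404043e-05, -7.34979329e-04, -1.14480047e-03,  2.18084283e-03,
       -1.34381665e-03,  7.52608930e-04]), 'joint_efforts': array([ 2.49715755e-03, -4.02210760e+01, -2.52279890e+01,  6.95373653e-02,
        3.51789279e-02, -9.61799651e-05]), 'tool_pos': array([204.71274948, 483.22817717, 263.1811258 ]), 'eef_rot': array([-3.14039684e+00, -3.10928502e-04,  2.74076353e+00]), 'force': array([-0.13923026,  0.11466895, -0.4989616 ]), 'torque': array([ 0.01674036, -0.01701521,  0.00269097]), 'grip_force': 0.0, 'opening': 88.0770400106493}
scene [[369.4, 0.0, 319.2], [0.0, 369.4, 197.6], [0.0, 0.0, 1.0]] [[-0.728, 0.602, -0.327, 687.905], [0.685, 0.636, -0.356, 93.196], [-0.006, -0.484, -0.875, 681.495], [0.0, 0.0, 0.0, 1.0]]
top [[389.1, 0.0, 323.5], [0.0, 389.1, 197.7], [0.0, 0.0, 1.0]] [[0.028, -0.981, 0.192, 301.939], [-0.999, -0.024, 0.023, -162.063], [-0.018, -0.193, -0.981, 877.843], [0.0, 0.0, 0.0, 1.0]]
wrist [[309.7, 0.0, 319.2], [0.0, 309.7, 200.7], [0.0, 0.0, 1.0]] [[0.39, 0.88, 0.271, 135.622], [0.921, -0.372, -0.115, 512.975], [-0.0, 0.295, -0.955, 383.97], [0.0, 0.0, 0.0, 1.0]]
```

View pics/top0.png

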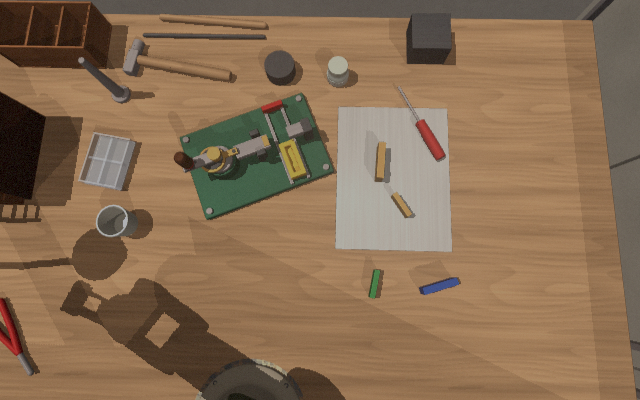

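View pics/scene0.png

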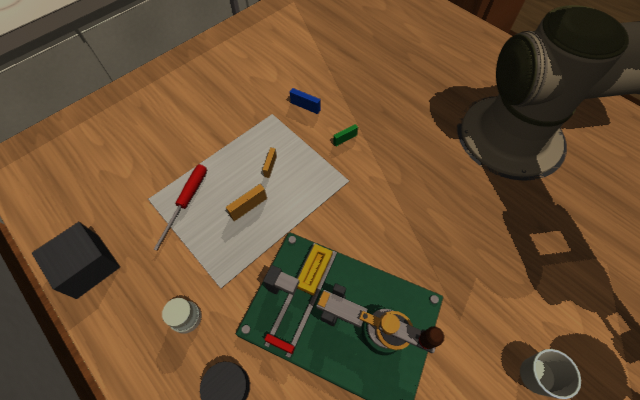

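The top view shows the machine's green plate at corners (183,138), (302,95), (332,172) and (208,216), with the knob at (183,160) and the yellow carriage at (292,160). The two brass bars are at (381,161), large, and (402,205), small. The small one is the target. In the scene view the small bar is at (269,162), the carriage at (315,268) and the knob at (432,337).

```bash
cat > h.py <<'E'
import cv2,numpy as np
from workcell import sensors,camera,camera_params
def rays(n,px,P=None):
    P=P or camera_params(n);K=P["mtx"];E=P["extrinsics"];px=np.asarray(px,float).reshape(-1,2)
    d=np.c_[(px[:,0]-K[0,2])/K[0,0],(px[:,1]-K[1,2])/K[1,1]]
    if n=="wrist":
        r=np.hypot(*d.T);s=np.where(r>1e-9,np.sin(r)/np.maximum(r,1e-9),1);v=np.c_[d*s[:,None],np.cos(r)]
    else: v=np.c_[d,np.ones(len(d))]
    return E[:3,3],v@E[:3,:3].T
def plane(n,px,z,P=None):
    o,v=rays(n,px,P);return o+v*((z-o[2])/v[:,2])[:,None]
def tri(a,b):
    # two (o,v) rays -> midpoint, gap
    (o1,v1),(o2,v2)=a,b;v1=v1[0]/np.linalg.norm(v1[0]);v2=v2[0]/np.linalg.norm(v2[0])
    t=np.linalg.lstsq(np.c_[v1,-v2],o2-o1,rcond=None)[0];p,q=o1+t[0]*v1,o2+t[1]*v2
    return (p+q)/2,np.linalg.norm(p-q)
def mask(im,lo,hi,roi=None):
    m=cv2.inRange(cv2.cvtColor(im,cv2.COLOR_RGB2HSV),np.array(lo),np.array(hi))
    if roi:
        z=np.zeros_like(m);x0,y0,x1,y1=roi;z[y0:y1,x0:x1]=m[y0:y1,x0:x1];m=z
    return m
def blobs(m,amin=20):
    c,_=cv2.findContours(m,cv2.RETR_EXTERNAL,cv2.CHAIN_APPROX_NONE)
    return sorted([k for k in c if cv2.contourArea(k)>=amin],key=cv2.contourArea,reverse=True)
def rect(pts):
    (c,s,a)=cv2.minAreaRect(np.float32(pts[:,:2])); 
    return np.round(c,1),np.round(s,1),round(a,1)
E
python3 - <<'E'
from h import *
t=cv2.imread("pics/top0.png")[:,:,::-1].copy();s=cv2.imread("pics/scene0.png")[:,:,::-1].copy()
hs=lambda im,x,y:cv2.cvtColor(im,cv2.COLOR_RGB2HSV)[y,x].tolist()
print("hsv",hs(t,402,205),hs(t,381,150),hs(t,285,150),hs(t,182,157),hs(t,200,195),hs(s,268,160),hs(s,430,335),hs(s,305,265),hs(s,380,380))
for n,im in(("top",t),("scene",s)):
    g=blobs(mask(im,(55,60,20),(90,255,160)),1500)
    print(n,"plate")
    for b in g[:1]: 
        hull=cv2.convexHull(b);print(rect(plane(n,hull,8)),cv2.boxPoints(cv2.minAreaRect(hull)).round().tolist())
    y=blobs(mask(im,(15,120,70),(32,255,255),(270,100,460,260) if n=="top" else (210,130,350,310)),25)
    for b in y: print("yel",cv2.contourArea(b),cv2.boundingRect(b),"z32",rect(plane(n,b,32)),"z44",rect(plane(n,b,44)))
E
```

```text
hsv [18, 130, 171] [17, 131, 171] [21, 169, 146] [12, 145, 86] [67, 85, 99] [17, 197, 162] [9, 194, 46] [23, 224, 163] [71, 132, 60]
top plate
(array([520.3,  33.7]), array([123.1, 246.2]), 23.6) [[188.0, 172.0], [288.0, 132.0], [307.0, 180.0], [206.0, 220.0]]
yel 570.0 (279, 139, 27, 41) z32 (array([555.9, -69.2]), array([91.2, 37.2]), 23.1) z44 (array([552.3, -70.5]), array([89.9, 36.7]), 23.1)
yel 211.5 (376, 142, 10, 36) z32 (array([ 558.4, -267.7]), array([18.2, 82.2]), 86.8) z44 (array([ 554.8, -266.2]), array([17.9, 81. ]), 86.8)
yel 98.5 (393, 193, 19, 23) z32 (array([ 457.3, -315.3]), array([56.4, 11.9]), 34.1) z44 (array([ 455.1, -313.1]), array([55.6, 11.7]), 34.1)
scene plate
(array([570.4,  18.5]), array([210., 311.]), 22.7) [[232.0, 343.0], [280.0, 228.0], [454.0, 301.0], [406.0, 416.0]]
yel 975.5 (297, 243, 36, 52) z32 (array([550.9, -72.1]), array([91.7, 40.4]), 22.6) z44 (array([553.5, -69.1]), array([90. , 39.7]), 22.6)
yel 624.5 (226, 184, 41, 37) z32 (array([ 555.3, -263.9]), array([37.2, 86.9]), 86.7) z44 (array([ 557.7, -257.3]), array([36.5, 85.3]), 86.7)
yel 4
[... 565 characters left out ...]
5 (312, 130, 26, 9) z32 (array([ 325.9, -280.6]), array([22.4, 55.7]), 46.5) z44 (array([ 332.6, -273.7]), array([22. , 54.6]), 46.5)
yel 41.0 (292, 227, 24, 16) z32 (array([ 520.5, -132.5]), array([14.1, 50.5]), 21.8) z44 (array([ 523.6, -128.4]), array([13.8, 49.6]), 21.8)
yel 37.0 (254, 254, 19, 15) z32 (array([ 613.2, -143.7]), array([22.7, 26.2]), 88.8) z44 (array([ 614.6, -139.4]), array([22.3, 25.7]), 88.8)
yel 34.5 (246, 281, 11, 16) z32 (array([ 658.2, -119.3]), array([27.4,  9.7]), 81.4) z44 (array([ 658.8, -115.4]), array([26.9,  9.5]), 81.4)
yel 32.5 (227, 130, 10, 8) z32 (array([ 476.5, -422.8]), array([15.8, 23.8]), 16.0) z44 (array([ 480.4, -413.2]), array([15.5, 23.3]), 16.0)
```

Run:
```python
import cv2,numpy as np
t=cv2.imread("pics/top0.png");s=cv2.imread("pics/scene0.png")
a=cv2.resize(t[90:220,165:425],None,fx=3,fy=3,interpolation=cv2.INTER_CUBIC)
cv2.imwrite("pics/crop1.png",a)
```

```text
(no output)
```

View pics/crop1.png

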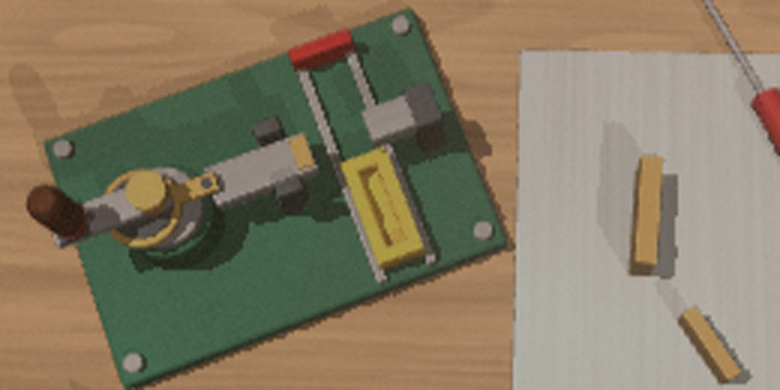

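The crop shows the pocket slot in the carriage, the red far-end stop up-left of it, the brass cap of the crank axis at about (215,153) in the full picture, and the knob. Measured positions: bar about (457.5,-314) with yaw 33°, carriage about (553,-70), machine yaw about 22.9°. The sizes agree with those given (61 x 12 mm bar, 210 x 311 mm plate).

```bash
cat > plan.py <<'E'
import sys,numpy as np
from workcell import sensors
# usage: plan.py x y z yawdeg grip [maxstep_mm]
def plan(p,yaw,P,Y,g,step=28,mr=1.0):
    rows=[]
    for _ in range(80):
        d=np.array(P)-p;dy=(Y-yaw+np.pi/2)%(2*np.pi)-np.pi/2 if abs(Y-yaw)>np.pi else Y-yaw
        if np.linalg.norm(d)<.15 and abs(dy)<.002:break
        R=np.array([[np.cos(yaw),np.sin(yaw),0],[np.sin(yaw),-np.cos(yaw),0],[0,0,-1]])
        t=R.T@d/20;t=t*min(1,1/max(abs(t).max(),1e-9),step/max(np.linalg.norm(d),1e-9));t=np.round(t,2)
        a=round(float(np.clip(-dy/.12,-mr,mr)),2)
        rows.append([*t.tolist(),0,0,a,g]);p=p+R@t*20;yaw-=a*.12
    return rows,p,yaw
if __name__=="__main__":
    a=[float(v) for v in sys.argv[1:]]
    o=sensors.get_obs();print(o["time"],o["tool_pos"].round(1),o["eef_rot"].round(3),o["opening"],o["force"].round(1))
    rows,p,y=plan(o["tool_pos"],o["eef_rot"][2],a[:3],np.radians(a[3]),a[4],a[5] if len(a)>5 else 28)
    for i in range(0,len(rows),5):print(str(rows[i:i+5]).replace(" ",""))
    print(p.round(1),y)
E
python3 plan.py 457 -314 150 33 0.3
```

```text
0.15 [204.7 483.3 263.3] [-3.141 -0.     2.741] 88.09827082562404 [0.  0.2 0.4]
[[-0.85,-1.0,0.18,0,0,1.0,0.3],[-1.0,-0.92,0.18,0,0,1.0,0.3],[-1.0,-0.72,0.17,0,0,1.0,0.3],[-1.0,-0.55,0.15,0,0,1.0,0.3],[-1.0,-0.4,0.15,0,0,1.0,0.3]]
[[-1.0,-0.27,0.14,0,0,1.0,0.3],[-1.0,-0.14,0.14,0,0,1.0,0.3],[-1.0,-0.02,0.14,0,0,1.0,0.3],[-1.0,0.1,0.14,0,0,1.0,0.3],[-1.0,0.22,0.14,0,0,1.0,0.3]]
[[-1.0,0.35,0.14,0,0,1.0,0.3],[-1.0,0.49,0.15,0,0,1.0,0.3],[-1.0,0.65,0.16,0,0,1.0,0.3],[-1.0,0.84,0.18,0,0,1.0,0.3],[-0.94,1.0,0.19,0,0,1.0,0.3]]
[[-0.74,1.0,0.17,0,0,1.0,0.3],[-0.57,1.0,0.15,0,0,1.0,0.3],[-0.42,1.0,0.15,0,0,1.0,0.3],[-0.28,1.0,0.14,0,0,0.04,0.3],[-0.28,1.0,0.14,0,0,0.0,0.3]]
[[-0.28,1.0,0.14,0,0,0.0,0.3],[-0.28,1.0,0.14,0,0,0.0,0.3],[-0.28,1.0,0.14,0,0,0.0,0.3],[-0.28,1.0,0.14,0,0,0.0,0.3],[-0.28,1.0,0.14,0,0,0.0,0.3]]
[[-0.27,1.0,0.14,0,0,0.0,0.3],[-0.28,1.0,0.14,0,0,0.0,0.3],[-0.27,1.0,0.14,0,0,0.0,0.3],[-0.28,1.0,0.14,0,0,0.0,0.3],[-0.27,1.0,0.14,0,0,0.0,0.3]]
[[-0.28,1.0,0.14,0,0,0.0,0.3],[-0.27,1.0,0.14,0,0,0.0,0.3],[-0.28,1.0,0.14,0,0,0.0,0.3],[-0.27,1.0,0.14,0,0,0.0,0.3],[-0.28,1.0,0.14,0,0,0.0,0.3]]
[[-0.27,1.0,0.14,0,0,0.0,0.3],[-0.28,1.0,0.14,0,0,0.0,0.3],[-0.27,1.0,0.14,0,0,0.0,0.3],[-0.09,0.33,0.05,0,0,0.0,0.3]]
[ 457.1 -314.   149.9] 0.5759765496416039
```

Call:
move_arm:
  rows:
    - [-0.85,-1.0,0.18,0,0,1.0,0.3]
    - [-1.0,-0.92,0.18,0,0,1.0,0.3]
    - [-1.0,-0.72,0.17,0,0,1.0,0.3]
    - [-1.0,-0.55,0.15,0,0,1.0,0.3]
    - [-1.0,-0.4,0.15,0,0,1.0,0.3]

```text
time: 0.65
tool_pos: [241.9, 365.7, 246.9]
eef_rot: [-3.141, 0.0, 2.136]
force: [0.1, 0.5, -0.0]
opening: 57.2
grip_force: 0.0
```

Call:
move_arm:
  rows:
    - [-1.0,-0.27,0.14,0,0,1.0,0.3]
    - [-1.0,-0.14,0.14,0,0,1.0,0.3]
    - [-1.0,-0.02,0.14,0,0,1.0,0.3]
    - [-1.0,0.1,0.14,0,0,1.0,0.3]
    - [-1.0,0.22,0.14,0,0,1.0,0.3]

```text
time: 1.15
tool_pos: [272.6, 269.2, 232.9]
eef_rot: [-3.141, 0.0, 1.536]
force: [0.9, 0.5, -0.1]
opening: 57.2
grip_force: 0.0
```

Call:
move_arm:
  rows:
    - [-1.0,0.35,0.14,0,0,1.0,0.3]
    - [-1.0,0.49,0.15,0,0,1.0,0.3]
    - [-1.0,0.65,0.16,0,0,1.0,0.3]
    - [-1.0,0.84,0.18,0,0,1.0,0.3]
    - [-0.94,1.0,0.19,0,0,1.0,0.3]

```text
time: 1.65
tool_pos: [309.2, 153.8, 216.6]
eef_rot: [3.142, -0.0, 0.936]
force: [0.2, 0.3, -0.4]
opening: 57.2
grip_force: 0.0
```

Call:
move_arm:
  rows:
    - [-0.74,1.0,0.17,0,0,1.0,0.3]
    - [-0.57,1.0,0.15,0,0,1.0,0.3]
    - [-0.42,1.0,0.15,0,0,1.0,0.3]
    - [-0.28,1.0,0.14,0,0,0.04,0.3]
    - [-0.28,1.0,0.14,0,0,0.0,0.3]

```text
time: 2.15
tool_pos: [342.5, 47.8, 201.6]
eef_rot: [-3.142, 0.0, 0.575]
force: [-0.6, 0.0, -0.3]
opening: 57.3
grip_force: 0.0
```

Call:
move_arm:
  rows:
    - [-0.28,1.0,0.14,0,0,0,0.3]
    - [-0.28,1.0,0.14,0,0,0,0.3]
    - [-0.28,1.0,0.14,0,0,0,0.3]
    - [-0.28,1.0,0.14,0,0,0,0.3]
    - [-0.28,1.0,0.14,0,0,0,0.3]

```text
time: 2.65
tool_pos: [373.4, -51.3, 187.5]
eef_rot: [-3.141, 0.0, 0.576]
force: [-0.6, -0.2, 0.5]
opening: 57.5
grip_force: 0.0
```

Call:
move_arm:
  rows:
    - [-0.27,1.0,0.14,0,0,0,0.3]
    - [-0.28,1.0,0.14,0,0,0,0.3]
    - [-0.27,1.0,0.14,0,0,0,0.3]
    - [-0.28,1.0,0.14,0,0,0,0.3]
    - [-0.27,1.0,0.14,0,0,0,0.3]

```text
time: 3.15
tool_pos: [404.9, -150.0, 173.5]
eef_rot: [-3.141, 0.0, 0.576]
force: [0.1, 1.0, 0.3]
opening: 57.0
grip_force: 0.0
```

Call:
move_arm:
  rows:
    - [-0.28,1.0,0.14,0,0,0,0.3]
    - [-0.27,1.0,0.14,0,0,0,0.3]
    - [-0.28,1.0,0.14,0,0,0,0.3]
    - [-0.27,1.0,0.14,0,0,0,0.3]
    - [-0.28,1.0,0.14,0,0,0,0.3]

```text
time: 3.65
tool_pos: [436.3, -248.9, 159.4]
eef_rot: [-3.141, 0.0, 0.576]
force: [0.1, -0.2, 0.4]
opening: 57.4
grip_force: 0.0
```

Call:
move_arm:
  rows:
    - [-0.27,1.0,0.14,0,0,0,0.3]
    - [-0.28,1.0,0.14,0,0,0,0.3]
    - [-0.27,1.0,0.14,0,0,0,0.3]
    - [-0.09,0.33,0.05,0,0,0,0.3]
    - [0,0,0,0,0,0,0.3]

```text
time: 4.15
tool_pos: [457.0, -314.0, 149.9]
eef_rot: [-3.141, 0.0, 0.575]
force: [0.6, 0.5, 0.7]
opening: 57.4
grip_force: 0.0
```

Run:
```python
from h import *
o=sensors.get_obs();P=camera_params("wrist");im=camera("wrist");cv2.imwrite("pics/w1.png",im[:,:,::-1])
print(o["time"],o["tool_pos"].round(1),o["eef_rot"].round(3),o["opening"])
for b in blobs(mask(im,(13,110,60),(32,255,255)),100)[:8]:
    print(cv2.contourArea(b),cv2.boundingRect(b),rect(plane("wrist",b,32,P)))
```

```text
4.15 [ 457.  -314.   149.9] [-3.141  0.     0.575] 57.43819525083275
42342.5 (0, 15, 230, 264) (array([358.8, -82.9]), array([326. , 364.1]), 20.7)
39117.0 (415, 0, 225, 285) (array([ 634.2, -501.5]), array([379.8, 363.3]), 43.1)
4275.5 (225, 326, 188, 37) (array([ 327.5, -396.8]), array([ 52. , 206.7]), 33.7)
2324.0 (299, 17, 84, 98) (array([ 560. , -267.7]), array([17.1, 86.7]), 86.5)
924.0 (315, 165, 15, 71) (array([ 461.3, -314.7]), array([59.3, 11.3]), 33.5)
747.0 (0, 368, 51, 32) (array([-398.7,   42.8]), array([ 78.5, 530.8]), 67.7)
677.0 (257, 273, 60, 27) (array([ 374.8, -332. ]), array([28.5, 55.5]), 31.2)
497.0 (113, 0, 45, 14) (array([520.6, -80.9]), array([12.8, 50.5]), 18.9)
```

View pics/w1.png

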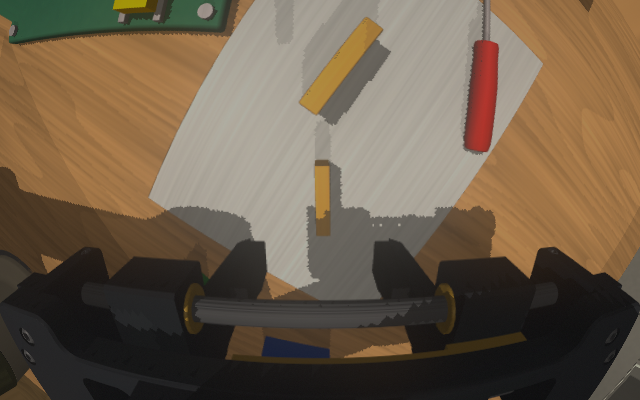

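The wrist view shows the small bar at (322,200), which is (461.3,-314.7) with yaw 33.5° and size 59 x 11 mm. Descend and grip.

```bash
python3 plan.py 461.3 -314.7 44 33.5 0.0 18
```

```text
4.2 [ 457.  -313.4  150.1] [-3.141  0.     0.576] 57.21876621654806 [-0.1 -0.  -0. ]
[[0.02,0.03,0.9,0,0,-0.07,0.0],[0.03,0.03,0.9,0,0,-0.0,0.0],[0.02,0.03,0.9,0,0,-0.0,0.0],[0.03,0.03,0.9,0,0,-0.0,0.0],[0.02,0.03,0.9,0,0,-0.0,0.0]]
[[0.02,0.02,0.8,0,0,-0.0,0.0]]
[ 461.2 -314.7   44.1] 0.5842734057078769
```

Call:
move_arm:
  rows:
    - [0.04,0.04,0.9,0,0,-0.07,0]
    - [0.03,0.03,0.9,0,0,0,0]
    - [0.03,0.03,0.9,0,0,0,0]
    - [0.03,0.02,0.9,0,0,0,0]
    - [0.03,0.02,0.9,0,0,0,0]

```text
time: 4.7
tool_pos: [461.3, -313.4, 60.0]
eef_rot: [-3.141, -0.0, 0.585]
force: [0.1, 0.3, 0.6]
opening: 44.4
grip_force: 0.0
```

Call:
move_arm:
  rows:
    - [0,0,0.8,0,0,0,0]
    - [0,0,0,0,0,0,-0.5]
    - [0,0,0,0,0,0,-1]
    - [0,0,0,0,0,0,-1]
    - [0,0,0,0,0,0,-1]

```text
time: 5.2
tool_pos: [461.7, -314.6, 45.3]
eef_rot: [3.14, -0.0, 0.585]
force: [1.0, 0.4, -1.0]
opening: 14.1
grip_force: 0.0
```

```bash
python3 plan.py 553 -70 162 22.9 -1 30
```

```text
5.2 [ 461.7 -314.6   45.3] [ 3.14  -0.     0.585] 14.143273747855353 [ 1.   0.4 -1. ]
[[1.0,-0.73,-0.55,0,0,1.0,-1.0],[1.0,-0.93,-0.61,0,0,0.54,-1.0],[0.94,-0.99,-0.61,0,0,0.0,-1.0],[0.94,-1.0,-0.61,0,0,0.0,-1.0],[0.94,-0.99,-0.61,0,0,0.0,-1.0]]
[[0.94,-0.99,-0.61,0,0,0.0,-1.0],[0.94,-1.0,-0.61,0,0,0.0,-1.0],[0.94,-0.99,-0.62,0,0,0.0,-1.0],[0.94,-1.0,-0.61,0,0,0.0,-1.0],[0.6,-0.63,-0.4,0,0,0.0,-1.0]]
[553.  -70.1 162.1] 0.3997935019837099
```

Call:
move_arm:
  rows:
    - [0,0,0,0,0,0,-1]
    - [0,0,0,0,0,0,-1]
    - [0,0,0,0,0,0,-1]
    - [0,0,-0.5,0,0,0,-1]
    - [0,0,-1,0,0,0,-1]

```text
time: 5.7
tool_pos: [460.7, -313.9, 73.8]
eef_rot: [-3.138, 0.001, 0.584]
force: [0.3, -0.3, -1.3]
opening: 11.8
grip_force: 29.9
```

```bash
python3 plan.py 479 -101 162 22.9 -1 28
```

```text
5.7 [ 460.7 -313.9   73.8] [-3.138e+00  1.000e-03  5.840e-01] 11.751896732549506 [ 0.3 -0.3 -1.3]
[[0.79,-1.0,-0.53,0,0,1.0,-1.0],[0.61,-1.0,-0.48,0,0,0.54,-1.0],[0.53,-1.0,-0.47,0,0,-0.0,-1.0],[0.53,-1.0,-0.47,0,0,-0.0,-1.0],[0.53,-1.0,-0.47,0,0,-0.0,-1.0]]
[[0.53,-1.0,-0.46,0,0,-0.0,-1.0],[0.53,-1.0,-0.47,0,0,-0.0,-1.0],[0.52,-1.0,-0.46,0,0,-0.0,-1.0],[0.53,-1.0,-0.47,0,0,-0.0,-1.0],[0.14,-0.28,-0.13,0,0,-0.0,-1.0]]
[ 478.9 -101.1  162. ] 0.3995726357322694
```

Call:
move_arm:
  rows:
    - [0,-0.2,-1,0,0,0.5,-1]
    - [0.5,-1.0,-0.9,0,0,0.54,-1]
    - [0.55,-1.0,-0.5,0,0,0.5,-1]
    - [0.58,-1.0,-0.5,0,0,0,-1]
    - [0.58,-1.0,-0.4,0,0,0,-1]

```text
time: 6.2
tool_pos: [464.5, -219.3, 141.3]
eef_rot: [3.141, -0.0, 0.399]
force: [0.3, 0.7, -1.7]
opening: 11.7
grip_force: 29.9
```

Call:
move_arm:
  rows:
    - [0.58,-1.0,-0.4,0,0,0,-1]
    - [0.58,-1.0,-0.3,0,0,0,-1]
    - [0.58,-1.0,-0.2,0,0,0,-1]
    - [0.58,-1.0,-0.2,0,0,0,-1]
    - [0.58,-1.0,0,0,0,0,-1]

```text
time: 6.7
tool_pos: [479.2, -104.5, 163.2]
eef_rot: [3.141, -0.001, 0.4]
force: [-0.6, 0.1, -2.1]
opening: 11.7
grip_force: 29.9
```

Call:
move_arm:
  rows:
    - [0,0,0,0,0,0,-1]
    - [0,0,0,0,0,0,-1]

```text
time: 6.9
tool_pos: [479.1, -105.5, 162.6]
eef_rot: [3.141, 0.0, 0.4]
force: [0.5, -0.8, -1.2]
opening: 11.9
grip_force: 29.9
```

Run:
```python
from h import *
o=sensors.get_obs();P=camera_params("wrist");im=camera("wrist");cv2.imwrite("pics/w2.png",im[:,:,::-1])
print(o["time"],o["tool_pos"].round(1),o["eef_rot"].round(3),o["opening"],o["force"])
for b in blobs(mask(im,(15,130,50),(34,255,255)),100)[:9]:
    print(cv2.contourArea(b),cv2.boundingRect(b),rect(plane("wrist",b,44,P)))
```

```text
6.9 [ 479.1 -105.5  162.6] [3.141 0.    0.4  ] 11.946588739104435 [ 0.48113697 -0.75586766 -1.15654894]
50622.0 (0, 0, 404, 303) (array([337.3,  81.4]), array([465.1, 482. ]), 87.7)
22800.0 (406, 0, 234, 304) (array([ 667.7, -396.9]), array([584.3, 270.5]), 86.5)
5042.5 (121, 312, 362, 52) (array([ 329.9, -150.6]), array([ 53.2, 422.4]), 23.0)
4994.0 (290, 44, 49, 109) (array([556.5, -69.2]), array([84.7, 36.4]), 23.1)
1522.5 (482, 153, 55, 81) (array([ 559.3, -254. ]), array([41.2, 81.5]), 86.2)
1004.0 (0, 314, 51, 86) (array([-72.5, 346.9]), array([248.2, 130. ]), 22.9)
507.0 (246, 11, 18, 34) (array([591.7,  -4.3]), array([27.3, 13.5]), 24.0)
294.5 (267, 287, 11, 54) (array([ 357.4, -107.6]), array([67.6,  9.4]), 17.7)
285.5 (362, 287, 11, 54) (array([ 393.6, -193.1]), array([67.5,  9.4]), 28.3)
```

View pics/w2.png

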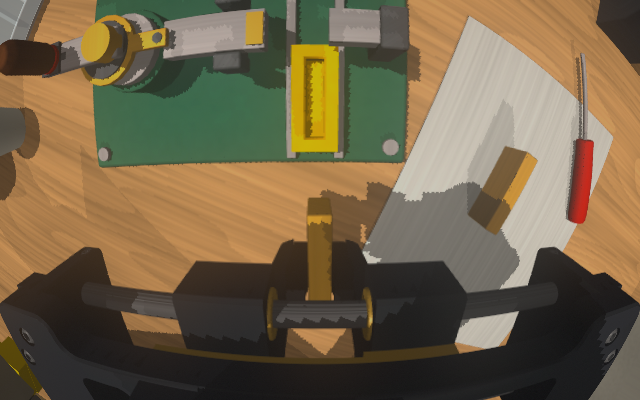

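The picture shows the pocket spanning about (304,56) to (326,138) in the yellow carriage, and the gripped bar with its end at columns 307–331 and its top edge near row 215. I'll take profiles for the exact edges.

Run:
```python
import cv2,numpy as np
im=cv2.imread("pics/w2.png");v=cv2.cvtColor(im,cv2.COLOR_BGR2HSV)
print("cols row80",list(zip(range(286,346),v[80,286:346,2].tolist())))
print("row110",v[110,286:346,2].tolist())
print("col 309",list(zip(range(40,160),v[40:160,309,2].tolist())))
print("col 297",v[40:160,297,2].tolist())
print("bar row 240 from 300",v[240,300:340,2].tolist(),"row222",v[222,300:340,2].tolist())
print("bar col 316 from190",v[190:240,316,2].tolist())
```

```text
cols row80 [(286, 136), (287, 163), (288, 165), (289, 162), (290, 162), (291, 187), (292, 199), (293, 201), (294, 201), (295, 201), (296, 201), (297, 201), (298, 201), (299, 201), (300, 202), (301, 201), (302, 202), (303, 180), (304, 143), (305, 129), (306, 111), (307, 119), (308, 137), (309, 141), (310, 175), (311, 201), (312, 201), (313, 201), (314, 201), (315, 201), (316, 201), (317, 201), (318, 201), (319, 201), (320, 201), (321, 201), (322, 201), (323, 179), (324, 192), (325, 202), (326, 202), (327, 201), (328, 201), (329, 201), (330, 201), (331, 201), (332, 201), (333, 201), (334, 201), (335, 201), (336, 201), (337, 201), (338, 145), (339, 109), (340, 99), (341, 98), (342, 99), (343, 97), (344, 76), (345, 73)]
row110 [121, 164, 165, 165, 162, 185, 202, 202, 203, 203, 203, 203, 203, 203, 203, 203, 203, 171, 137, 113, 109, 119, 123, 138, 140, 140, 169, 203, 202, 202, 202, 202, 202, 203, 203, 203, 203, 204, 204, 204, 203, 203, 203, 203, 203, 203, 203, 203, 203, 202, 202, 188, 151, 101, 99, 99, 101, 91, 79, 74]
col 309 [(40, 96), (41, 96), (42, 97), (43, 96), (44, 146), (45, 195), 
[... 1902 characters left out ...]
, 96]
bar row 240 from 300 [188, 190, 192, 194, 192, 190, 172, 142, 115, 125, 124, 123, 123, 122, 120, 122, 121, 122, 122, 123, 123, 124, 124, 124, 123, 122, 120, 102, 99, 99, 98, 94, 91, 102, 103, 102, 102, 104, 106, 108] row222 [203, 201, 198, 197, 193, 191, 159, 170, 203, 205, 201, 150, 123, 160, 201, 201, 201, 204, 205, 204, 192, 128, 110, 105, 146, 183, 181, 179, 181, 181, 157, 100, 99, 112, 113, 112, 112, 111, 111, 110]
bar col 316 from190 [199, 197, 196, 195, 197, 196, 195, 159, 107, 108, 106, 107, 106, 106, 106, 107, 106, 106, 107, 107, 107, 107, 107, 101, 118, 153, 187, 204, 205, 205, 205, 205, 201, 135, 123, 122, 122, 123, 123, 123, 123, 122, 122, 121, 121, 121, 122, 122, 122, 122]
```

Run:
```python
import cv2
im=cv2.imread("pics/w2.png")
a=cv2.resize(im[35:165,275:355],None,fx=4.5,fy=4.5,interpolation=cv2.INTER_NEAREST)
b=cv2.resize(im[190:320,275:355],None,fx=4.5,fy=4.5,interpolation=cv2.INTER_NEAREST)
cv2.imwrite("pics/c2.png",cv2.hconcat([a,b]))
```

```text
(no output)
```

View pics/c2.png

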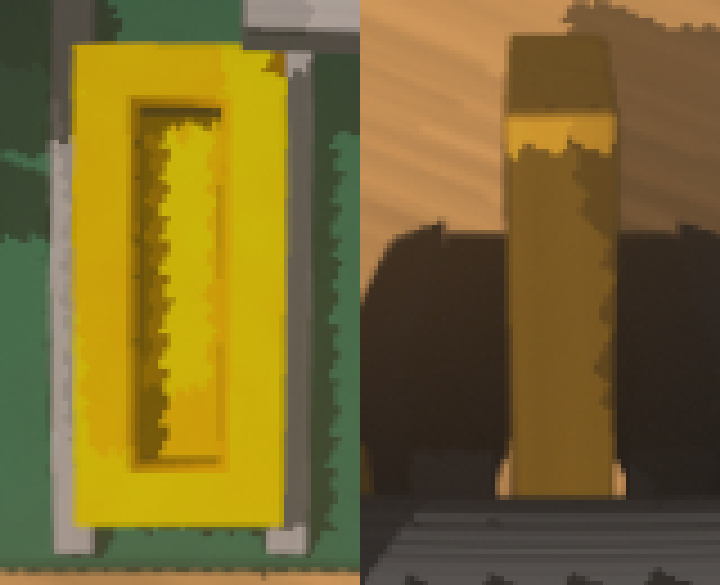

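The crop shows the chamfered pocket rim at about columns 303–326 and rows 56.5–140, and the bar's top front edge at row 215.5, columns 307.4–332.1.

Run:
```python
from h import *
P=camera_params("wrist");o=sensors.get_obs();print(o["tool_pos"].round(1),o["eef_rot"].round(4))
T=np.array([479.15,-105.5,162.4]);y=.3998
R=np.array([[np.cos(y),np.sin(y),0],[np.sin(y),-np.cos(y),0],[0,0,-1]])
def tool(px,z):return (plane("wrist",px,z,P)-T)@R
c=tool([(303,56.7),(326,56.7),(303,140),(326.2,140)],44);print("pocket rim",c.round(1),c.mean(0))
c=tool([(290.8,43.8),(337.8,43.8),(291.3,151.3),(338.2,151.3)],44);print("carriage",c.round(1),c.mean(0))
for dz in(11,12,13):
  b=tool([(307.4,215.5),(332.1,215.5),(308.3,292),(331.8,292)],T[2]-dz);print("bar",dz,b.round(1))
```

```text
[ 479.1 -106.   162.5] [3.1413e+00 1.0000e-04 3.9950e-01]
pocket rim [[117.2 -11.3 118.4]
 [117.1   6.1 118.4]
 [ 52.3 -11.5 118.4]
 [ 52.3   6.4 118.4]] [ 84.71663834  -2.58439246 118.4       ]
carriage [[127.7 -20.6 118.4]
 [127.5  15.  118.4]
 [ 43.5 -20.7 118.4]
 [ 43.5  15.7 118.4]] [ 85.56961793  -2.62999822 118.4       ]
bar 11 [[ 29.2  -4.4  11. ]
 [ 29.2   6.7  11. ]
 [-12.1  -4.6  11. ]
 [-12.1   7.3  11. ]]
bar 12 [[ 28.9  -4.5  12. ]
 [ 28.9   6.8  12. ]
 [-12.7  -4.7  12. ]
 [-12.8   7.3  12. ]]
bar 13 [[ 28.5  -4.5  13. ]
 [ 28.5   6.8  13. ]
 [-13.4  -4.7  13. ]
 [-13.4   7.4  13. ]]
```

Call:
move_arm:
  rows:
    - [0.85,-0.19,0.2,0,0,0,-1]
    - [0.86,0,0.4,0,0,0,-1]
    - [0.86,0,0.6,0,0,0,-1]
    - [0.86,0,0.7,0,0,0,-1]
    - [0.85,0,0.7,0,0,0,-1]

```text
time: 7.45
tool_pos: [557.1, -69.5, 109.7]
eef_rot: [3.141, 0.0, 0.398]
force: [0.5, -0.5, -1.1]
opening: 11.5
grip_force: 29.9
```

Call:
move_arm:
  rows:
    - [0,0,0.6,0,0,0,-1]
    - [0,0,0.07,0,0,0,-1]
    - [0,0,0,0,0,0,-1]

```text
time: 7.75
tool_pos: [555.9, -69.3, 96.9]
eef_rot: [-3.141, 0.001, 0.399]
force: [0.8, 0.5, -1.4]
opening: 11.4
grip_force: 29.9
```

Run:
```python
from h import *
o=sensors.get_obs();print(o["time"],o["tool_pos"].round(1),o["eef_rot"].round(3),o["force"])
im=camera("wrist")[:,:,::-1];cv2.imwrite("pics/w3.png",im)
cv2.imwrite("pics/c3.png",cv2.resize(im[150:310,240:400],None,fx=3.7,fy=3.7,interpolation=cv2.INTER_NEAREST))
```

```text
7.75 [555.9 -69.3  96.9] [-3.141e+00  1.000e-03  3.990e-01] [ 0.82240058  0.47587783 -1.40507288]
```

View pics/c3.png

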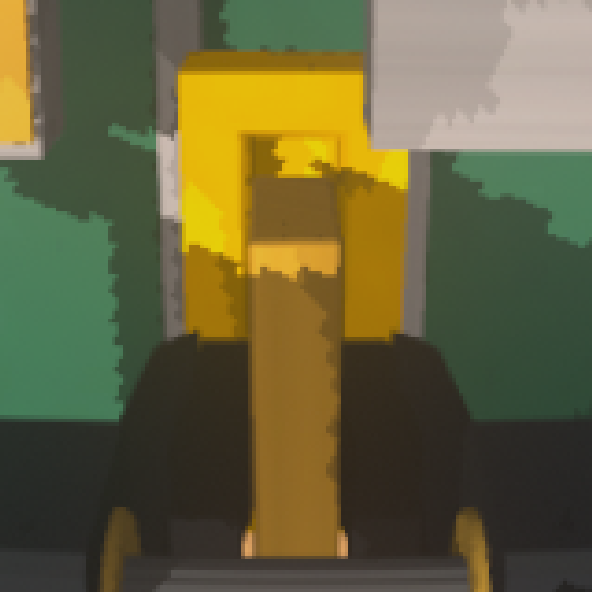

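The crop shows the bar hovering over the pocket: its end face's lower edge is at pixels (308.1–331.4, 198.1), and the pocket's rim is at (304.3–332.4, 185.7).

Run:
```python
from h import *
P=camera_params("wrist")
T=np.array([556.2,-69.4,96.9]);y=.3995
R=np.array([[np.cos(y),np.sin(y),0],[np.sin(y),-np.cos(y),0],[0,0,-1]])
def tool(px,z):return ((plane("wrist",px,z,P)-T)@R).round(2)
print("rim",tool([(304.3,185.7),(332.6,185.7),(304.6,215),(333.2,215)],44))
print("carr",tool([(288.3,168.7),(350.3,190.5),(289.7,210),(350.0,210)],44))
for z in(53.6,54.6,55.6):print("bar end",tool([(308.1,198.1),(331.4,198.1)],z))
print("bar top",tool([(307.2,215.2),(332.2,215.2)],84.8))
```

```text
rim [[32.65 -8.2  52.9 ]
 [32.64  8.22 52.9 ]
 [14.61 -8.28 52.9 ]
 [14.6   8.81 52.9 ]]
carr [[ 42.75 -17.28  52.9 ]
 [ 29.76  18.62  52.9 ]
 [ 17.75 -17.13  52.9 ]
 [ 17.73  18.79  52.9 ]]
bar end [[27.99 -5.72 43.3 ]
 [27.98  7.21 43.3 ]]
bar end [[28.28 -5.68 42.3 ]
 [28.28  7.16 42.3 ]]
bar end [[28.58 -5.64 41.3 ]
 [28.57  7.12 41.3 ]]
bar top [[29.1  -5.07 12.1 ]
 [29.09  6.37 12.1 ]]
```

Call:
move_arm:
  rows:
    - [0.065,-0.005,0,0,0,0,-1]
    - [0,0,0.3,0,0,0,-1]
    - [0,0,0.15,0,0,0,-1]
    - [0,0,0.12,0,0,0,-1]
    - [0,0,0,0,0,0,-1]

```text
time: 8.3
tool_pos: [557.5, -68.0, 85.1]
eef_rot: [-3.141, 0.001, 0.4]
force: [0.1, -0.4, -2.0]
opening: 11.8
grip_force: 29.9
```

Call:
move_arm:
  rows:
    - [0,0,0.1,0,0,0,-1]
    - [0,0,0,0,0,0,-1]

```text
time: 8.5
tool_pos: [557.6, -68.0, 83.3]
eef_rot: [-3.141, 0.0, 0.4]
force: [0.3, 0.4, -1.4]
opening: 11.5
grip_force: 29.9
```

Call:
move_arm:
  rows:
    - [0,0,0.1,0,0,0,-1]
    - [0,0,0.1,0,0,0,-1]
    - [0,0,0,0,0,0,-1]

```text
time: 8.8
tool_pos: [557.5, -68.0, 79.2]
eef_rot: [-3.141, 0.0, 0.4]
force: [0.1, -0.3, -1.2]
opening: 11.9
grip_force: 29.9
```

Call:
move_arm:
  rows:
    - [0,0,0.1,0,0,0,-1]
    - [0,0,0.1,0,0,0,-1]
    - [0,0,0,0,0,0,-1]

```text
time: 9.1
tool_pos: [557.7, -68.0, 75.3]
eef_rot: [-3.141, 0.0, 0.4]
force: [-0.0, 0.5, -2.0]
opening: 12.0
grip_force: 29.9
```

Call:
move_arm:
  rows:
    - [0,0,0.05,0,0,0,-1]
    - [0,0,0.03,0,0,0,-1]
    - [0,0,0,0,0,0,-1]

```text
time: 9.4
tool_pos: [557.8, -68.0, 75.1]
eef_rot: [3.141, -0.0, 0.4]
force: [-3.9, 1.8, 9.7]
opening: 11.7
grip_force: 30.0
```

Call:
move_arm:
  rows:
    - [0,0,0.03,0,0,0,-1]
    - [0,0,0.0,0,0,0,-1]

```text
time: 9.6
tool_pos: [557.8, -68.0, 75.0]
eef_rot: [3.141, -0.0, 0.4]
force: [-7.2, 2.0, 15.2]
opening: 11.9
grip_force: 30.0
```

Call:
move_arm:
  rows:
    - [0,0,-0.05,0,0,0,-1]
    - [0,0,0,0,0,0,-0.43]
    - [0,0,0,0,0,0,-0.43]
    - [0,0,0,0,0,0,-0.43]
    - [0,0,-0.3,0,0,0,-0.43]

```text
time: 10.1
tool_pos: [557.3, -67.9, 79.8]
eef_rot: [-3.141, 0.001, 0.4]
force: [-0.5, 0.5, 0.1]
opening: 25.3
grip_force: 0.0
```

Call:
move_arm:
  rows:
    - [0,0,-0.7,0,0,0,-0.43]
    - [0,0,-1,0,0,0,-0.43]
    - [0,0,-1,0,0,0,-0.43]
    - [-1,0,-1,0,0,0,-0.43]
    - [-1,0,-1,0,0,0,-0.43]

```text
time: 10.6
tool_pos: [520.5, -83.7, 176.2]
eef_rot: [3.141, -0.001, 0.4]
force: [0.1, -0.1, 0.3]
opening: 25.1
grip_force: 0.0
```

```bash
python3 - <<'E'
from h import *
o=sensors.get_obs();print(o["time"],o["tool_pos"].round(1),o["eef_rot"].round(3),o["force"])
P=camera_params("wrist");im=camera("wrist");cv2.imwrite("pics/w4.png",im[:,:,::-1])
for b in blobs(mask(im,(13,110,50),(34,255,255)),300)[:9]:print(cv2.contourArea(b),cv2.boundingRect(b),rect(plane("wrist",b,62,P)))
E
python3 plan.py 541 69 250 113 0.3 28
```

```text
10.6 [520.5 -83.7 176.2] [ 3.141e+00 -1.000e-03  4.000e-01] [ 0.11009634 -0.11360312  0.34132214]
45648.0 (0, 0, 400, 303) (array([392.4,  93.1]), array([469.6, 490.4]), 87.7)
30049.0 (402, 0, 238, 302) (array([ 614.3, -338.2]), array([490.2, 361.3]), 45.9)
4668.0 (175, 327, 305, 38) (array([ 386.3, -152.8]), array([ 53. , 350.4]), 22.7)
4280.5 (297, 104, 46, 101) (array([559. , -68.4]), array([78.3, 34.1]), 22.9)
1598.5 (460, 187, 65, 83) (array([ 561.7, -239. ]), array([40.4, 76.3]), 86.9)
1078.5 (121, 311, 46, 40) (array([304.5,  41. ]), array([52.8, 50.3]), 23.6)
1049.5 (0, 313, 51, 87) (array([-20.5, 319.9]), array([151.7, 247.4]), 69.8)
500.5 (255, 77, 17, 33) (array([586.8, -10.3]), array([24.8, 12.3]), 22.2)
393.0 (241, 286, 15, 53) (array([393.9, -63.3]), array([66.4, 13.3]), 15.4)
10.65 [519.7 -84.8 179.2] [ 3.138e+00 -3.000e-03  4.000e-01] 24.93421883646727 [ 1.2 -1.5  3.5]
[[0.6,-1.0,-0.53,0,0,-1.0,0.3],[0.77,-1.0,-0.58,0,0,-1.0,0.3],[0.89,-0.91,-0.58,0,0,-1.0,0.3],[1.0,-0.79,-0.58,0,0,-1.0,0.3],[1.0,-0.62,-0.54,0,0,-1.0,0.3]]
[[1.0,-0.46,-0.5,0,0,-1.0,0.3],[0.49,-0.16,-0.23,0,0,-1.0,0.3],[-0.0,-0.0,-0.0,0,0,-1.0,0.3],[-0.0,-0.0,-0.0,0,0,-1.0,0.3],[-0.0,-0.0,-0.0,0,0,-1.0,0.3]]
[[-0.0,-0.0,-0.0,0,0,-1.0,0.3],[-0.0,-0.01,-0.0,0,0,-1.0,0.3],[-0.0,0.0,-0.0,0,0,-1.0,0.3],[-0.0,0.0,-0.0,0,0,-0.11,0.3]]
[540.9  69.  250. ] 1.9727314406717336
```

View pics/w4.png

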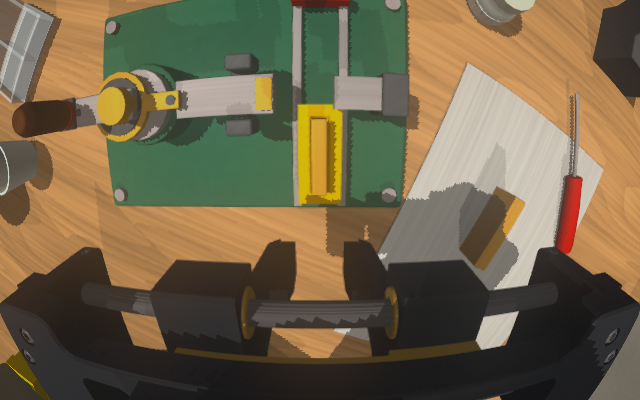

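The bar sits in the pocket at (318,157), square to it. Its 78 px length matches a top at 62 mm, so it is seated. Next, go above the knob.

Call:
move_arm:
  rows:
    - [0.6,-1.0,-0.7,0,0,-1,0.3]
    - [0.77,-1.0,-0.7,0,0,-1,0.3]
    - [0.89,-0.91,-0.6,0,0,-1,0.3]
    - [1.0,-0.79,-0.5,0,0,-1,0.3]
    - [1.0,-0.62,-0.5,0,0,-1,0.3]

```text
time: 11.15
tool_pos: [538.0, 39.5, 235.6]
eef_rot: [3.141, -0.001, 1.005]
force: [-0.8, -0.0, -0.4]
opening: 57.2
grip_force: 0.0
```

Call:
move_arm:
  rows:
    - [1.0,-0.46,-0.5,0,0,-1,0.3]
    - [0.49,-0.16,0,0,0,-1,0.3]
    - [0,0,0,0,0,-1,0.3]
    - [0,0,0,0,0,-1,0.3]
    - [0,0,0,0,0,-1,0.3]

```text
time: 11.65
tool_pos: [542.4, 70.6, 245.1]
eef_rot: [3.141, 0.0, 1.605]
force: [-0.5, 0.0, -0.2]
opening: 57.8
grip_force: 0.0
```

Call:
move_arm:
  rows:
    - [0,0,0,0,0,-1,0.3]
    - [0,0,0,0,0,-1,0.3]
    - [0,0,0,0,0,-1,0.3]
    - [0,0,0,0,0,-0.11,0.3]
    - [0,0,0,0,0,0,0.3]

```text
time: 12.15
tool_pos: [542.3, 70.4, 244.8]
eef_rot: [3.141, 0.0, 1.97]
force: [0.3, 0.4, -0.2]
opening: 57.6
grip_force: 0.0
```

Run:
```python
from h import *
o=sensors.get_obs();print(o["time"],o["tool_pos"].round(1),o["eef_rot"].round(3),o["force"])
P=camera_params("wrist");im=camera("wrist");cv2.imwrite("pics/w5.png",im[:,:,::-1]);print(P["extrinsics"].round(3).tolist())
```

```text
12.15 [542.3  70.4 244.8] [3.141 0.    1.97 ] [ 0.33526648  0.43762093 -0.15471985]
[[0.921, 0.371, 0.116, 513.551], [0.389, -0.88, -0.271, 140.428], [0.002, 0.295, -0.956, 365.45], [0.0, 0.0, 0.0, 1.0]]
```

View pics/w5.png

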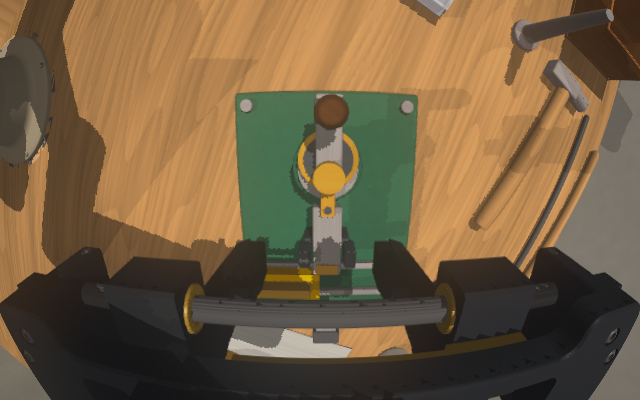

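The knob top is at (331,111), the brass cap at (329,179), and the arm points straight up in the picture, along the tool's x.

Run:
```python
from h import *
P=camera_params("wrist");im=cv2.imread("pics/w5.png")[:,:,::-1].copy()
a=np.radians(22.9);xh=np.array([np.cos(a),np.sin(a)]);yh=np.array([-np.sin(a),np.cos(a)])
m=mask(im,(0,100,20),(12,255,150),(300,85,365,140))
for b in blobs(m,100):
    c,r=cv2.minEnclosingCircle(b);k=plane("wrist",c,152,P)[0];q=plane("wrist",b,152,P);print("knob",c,r,rect(q),k.round(1),k[:2]@xh,k[:2]@yh)
m=mask(im,(15,140,120),(32,255,255),(300,160,345,197));m=cv2.morphologyEx(m,cv2.MORPH_OPEN,np.ones((9,9)))
for b in blobs(m,100):
    c,r=cv2.minEnclosingCircle(b)
    for z in(105,115,125):k=plane("wrist",c,z,P)[0];print("cap",z,c,r,k.round(1),(k[:2]@xh).round(1),(k[:2]@yh).round(1))
print("axis y from pocket",np.array([557.7,-68])@yh+150,"pocket x",np.array([557.7,-68])@xh)
g=blobs(mask(im,(55,60,20),(90,255,160),(200,80,450,260)),1500)
# plate edges left/right
q=np.array([[237,95],[416,97]]);print("plate corners",plane("wrist",q,8,P).round(1)[:,:2], )
c=plane("wrist",np.array([[246.5,105],[407,107]]),10,P)[:,:2];d=c[1]-c[0];print("screws",np.degrees(np.arctan2(d[1],d[0])),np.linalg.norm(d),(c@xh),(c@yh))
```

```text
cap 105 (327.5, 179.1764678955078) 18.035648345947266 [544.2  87.3 105. ] 535.3 -131.4
cap 115 (327.5, 179.1764678955078) 18.035648345947266 [543.1  89.3 115. ] 535.0 -129.1
cap 125 (327.5, 179.1764678955078) 18.035648345947266 [541.9  91.3 125. ] 534.7 -126.7
axis y from pocket -129.6550345716621 pocket x 487.28467207446874
plate corners [[419.4 120.1]
 [612.  200.1]]
screws 22.470420684565692 185.41145948884846 [444.76453533 630.17078352] [-65.02460944 -66.41473246]
```

Run:
```python
from h import *
P=camera_params("wrist");im=cv2.imread("pics/w5.png")[:,:,::-1].copy()
a=np.radians(22.9);xh=np.array([np.cos(a),np.sin(a)]);yh=np.array([-np.sin(a),np.cos(a)])
print(cv2.cvtColor(im,cv2.COLOR_RGB2HSV)[111,326:336:3].tolist())
m=mask(im,(0,110,20),(20,255,135),(305,88,358,138));m=cv2.morphologyEx(m,cv2.MORPH_OPEN,np.ones((3,3)))
for b in blobs(m,100):
    c,r=cv2.minEnclosingCircle(b);print(cv2.contourArea(b),cv2.boundingRect(b))
    k=plane("wrist",c,152,P)[0];print("knob",c,r,rect(plane("wrist",b,152,P)),k.round(1),k[:2]@xh,k[:2]@yh)
```

```text
[[13, 154, 111], [13, 151, 108], [13, 150, 107], [13, 153, 105]]
870.0 (314, 95, 35, 34)
knob (330.7433166503906, 111.26737976074219) 17.399417877197266 (array([522.2, 141.5]), array([23.2, 22.8]), 23.3) [522.  141.6 152. ] 535.9115829886806 -72.71084902407154
```

Call:
move_arm:
  rows:
    - [0.9,0.1,0,0,0,0,0.3]
    - [0.9,0.1,0,0,0,0,0.3]
    - [0.9,0.1,0.3,0,0,0,0.3]
    - [0.9,0.1,0.5,0,0,0,0.3]
    - [0.075,0.01,0.74,0,0,0,0.3]

```text
time: 12.7
tool_pos: [520.8, 142.8, 213.9]
eef_rot: [3.14, 0.0, 1.972]
force: [-0.1, -0.5, 0.2]
opening: 57.0
grip_force: 0.0
```

Call:
move_arm:
  rows:
    - [0,0,0.9,0,0,0,0.3]
    - [0,0,1,0,0,0,0.3]
    - [0,0,1,0,0,0,0.1]
    - [0,0,0.8,0,0,0,0.0]
    - [0,0,0.3,0,0,0,0.0]

```text
time: 13.2
tool_pos: [520.5, 141.1, 132.3]
eef_rot: [-3.14, -0.001, 1.971]
force: [-1.0, 0.7, -0.4]
opening: 43.9
grip_force: 0.0
```

Call:
move_arm:
  rows:
    - [0,0,0,0,0,0,-0.25]
    - [0,0,0,0,0,0,-0.3]
    - [0,0,0,0,0,0,-0.35]

```text
time: 13.5
tool_pos: [521.4, 141.2, 134.4]
eef_rot: [3.14, 0.001, 1.972]
force: [-1.2, 0.0, 0.2]
opening: 29.0
grip_force: 0.0
```

Call:
move_arm:
  rows:
    - [0,0,0,0,0,0,-1]
    - [0,0,0,0,0,0,-1]
    - [0,0,0,0,0,0,-1]
    - [0,0,0,0,0,0,-1]

```text
time: 13.9
tool_pos: [521.4, 141.2, 134.1]
eef_rot: [3.14, 0.0, 1.973]
force: [-0.6, 1.0, 5.3]
opening: 24.8
grip_force: 30.0
```

Run:
```python
from workcell import sensors
import numpy as np
a=.3995;R=np.array([[np.cos(a),np.sin(a)],[-np.sin(a),np.cos(a)]])
o=sensors.get_obs();print(o["time"],o["tool_pos"],o["force"],o["torque"],o["opening"],o["grip_force"],"machine pos",R@o["tool_pos"][:2],"F",R@o["force"][:2])
```

```text
13.9 [521.3847845  141.20761799 134.10711315] [-0.64244596  1.03940587  5.27534795] [ 0.10499613 -0.00125763 -0.03449579] 24.81321763958341 30.000912928953767 machine pos [535.25244547 -72.70835237] F [-0.18757195  1.20744281]
```

Call:
move_arm:
  rows:
    - [0,0.168,0,0,0,0,-1]
    - [-0.015,0.171,0,0,0,0,-1]
    - [-0.026,0.169,0,0,0,0,-1]
    - [-0.036,0.167,0,0,0,0,-1]
    - [-0.045,0.165,0,0,0,0,-1]

```text
time: 14.4
tool_pos: [537.5, 145.5, 134.0]
eef_rot: [-3.141, 0.0, 1.973]
force: [-3.0, -0.0, 6.9]
opening: 25.3
grip_force: 30.0
```

```bash
python3 crank.py 5 0.08 5 537.5,145.5,-3.0,0
```

```text
C [ 535.25 -129.62] r 57.05 res [-0.02  0.02]
meas ang [-0.     0.294] Frad [1.2 0.3] Ftan [-0.2 -3. ] th_cmd 0.3 cmd [552.  -75.1]
[[-0.075,0.218,0,0,0,0,-1.0],[-0.093,0.208,0,0,0,0,-1.0],[-0.11,0.201,0,0,0,0,-1.0],[-0.125,0.19,0,0,0,0,-1.0],[-0.14,0.181,0,0,0,0,-1.0]]
```

Call:
move_arm:
  rows:
    - [-0.075,0.218,0,0,0,0,-1]
    - [-0.093,0.208,0,0,0,0,-1]
    - [-0.11,0.201,0,0,0,0,-1]
    - [-0.125,0.19,0,0,0,0,-1]
    - [-0.14,0.181,0,0,0,0,-1]

```text
time: 14.9
tool_pos: [560.0, 143.5, 134.0]
eef_rot: [-3.141, -0.0, 1.973]
force: [-3.0, 1.4, 6.6]
opening: 25.2
grip_force: 30.0
```

```bash
python3 crank.py 10 0.08 5 560,143.5,-3.0,1.4
```

```text
C [ 535.36 -129.82] r 57.24 res [-0.02 -0.01  0.04]
meas ang [-0.002  0.291  0.688] Frad [1.2 0.3 0.5] Ftan [-0.2 -3.  -3.3] th_cmd 0.7 cmd [572. -86.]
[[-0.156,0.18,0,0,0,0,-1.0],[-0.168,0.156,0,0,0,0,-1.0],[-0.179,0.143,0,0,0,0,-1.0],[-0.19,0.127,0,0,0,0,-1.0],[-0.2,0.112,0,0,0,0,-1.0]]
[[-0.208,0.096,0,0,0,0,-1.0],[-0.215,0.078,0,0,0,0,-1.0],[-0.22,0.061,0,0,0,0,-1.0],[-0.225,0.044,0,0,0,0,-1.0],[-0.228,0.025,0,0,0,0,-1.0]]
```

Radial force is tiny, so I continue.

Call:
move_arm:
  rows:
    - [-0.156,0.18,0,0,0,0,-1]
    - [-0.168,0.156,0,0,0,0,-1]
    - [-0.179,0.143,0,0,0,0,-1]
    - [-0.19,0.127,0,0,0,0,-1]
    - [-0.2,0.112,0,0,0,0,-1]

```text
time: 15.4
tool_pos: [580.1, 133.0, 134.1]
eef_rot: [-3.141, -0.001, 1.973]
force: [-3.7, 3.4, 7.0]
opening: 25.0
grip_force: 30.0
```

Call:
move_arm:
  rows:
    - [-0.208,0.096,0,0,0,0,-1]
    - [-0.215,0.078,0,0,0,0,-1]
    - [-0.22,0.061,0,0,0,0,-1]
    - [-0.225,0.044,0,0,0,0,-1]
    - [-0.228,0.025,0,0,0,0,-1]

```text
time: 15.9
tool_pos: [594.3, 115.9, 134.1]
eef_rot: [3.141, -0.002, 1.973]
force: [-2.7, 7.8, 6.8]
opening: 24.5
grip_force: 30.0
```

```bash
python3 crank.py 10 0.08 10 580.1,133,-3.7,3.4 594.3,115.9,-2.7,7.8
```

```text
C [ 535.33 -130.23] r 57.64 res [-0.   -0.   -0.02 -0.    0.03]
meas ang [0.289 0.684 1.081 1.469] Frad [0.3 0.5 0.3 1.4] Ftan [-3.  -3.3 -5.  -8.1] th_cmd 1.5 cmd [ 592.4 -125.8]
[[-0.249,0.026,0,0,0,0,-1.0],[-0.23,-0.012,0,0,0,0,-1.0],[-0.229,-0.029,0,0,0,0,-1.0],[-0.225,-0.048,0,0,0,0,-1.0],[-0.221,-0.066,0,0,0,0,-1.0]]
[[-0.215,-0.083,0,0,0,0,-1.0],[-0.208,-0.1,0,0,0,0,-1.0],[-0.199,-0.117,0,0,0,0,-1.0],[-0.189,-0.132,0,0,0,0,-1.0],[-0.178,-0.146,0,0,0,0,-1.0]]
```

Call:
move_arm:
  rows:
    - [-0.249,0.026,0,0,0,0,-1]
    - [-0.23,-0.012,0,0,0,0,-1]
    - [-0.229,-0.029,0,0,0,0,-1]
    - [-0.225,-0.048,0,0,0,0,-1]
    - [-0.221,-0.066,0,0,0,0,-1]

```text
time: 16.4
tool_pos: [601.1, 94.3, 134.1]
eef_rot: [3.139, -0.003, 1.973]
force: [-1.4, 12.1, 5.6]
opening: 25.0
grip_force: 30.0
```

Call:
move_arm:
  rows:
    - [-0.215,-0.083,0,0,0,0,-1]
    - [-0.208,-0.1,0,0,0,0,-1]
    - [-0.199,-0.117,0,0,0,0,-1]
    - [-0.189,-0.132,0,0,0,0,-1]
    - [-0.178,-0.146,0,0,0,0,-1]

```text
time: 16.9
tool_pos: [599.0, 71.8, 134.2]
eef_rot: [3.137, -0.002, 1.973]
force: [4.8, 12.9, 4.0]
opening: 25.1
grip_force: 30.0
```

```bash
python3 crank.py 15 0.08 10 601.1,94.3,-1.4,12.1 599,71.8,4.8,12.9
```

```text
C [ 535.32 -130.23] r 57.63 res [-0.   -0.02  0.01  0.04 -0.04  0.02]
meas ang [1.081 1.469 1.865 2.26 ] Frad [ 0.3  1.4 -0.1  0.9] Ftan [ -5.   -8.1 -12.2 -13.7] th_cmd 2.3 cmd [ 578.3 -168.6]
[[-0.165,-0.161,0,0,0,0,-1.0],[-0.152,-0.173,0,0,0,0,-1.0],[-0.138,-0.185,0,0,0,0,-1.0],[-0.123,-0.195,0,0,0,0,-1.0],[-0.107,-0.204,0,0,0,0,-1.0]]
[[-0.09,-0.212,0,0,0,0,-1.0],[-0.072,-0.219,0,0,0,0,-1.0],[-0.056,-0.224,0,0,0,0,-1.0],[-0.037,-0.227,0,0,0,0,-1.0],[-0.018,-0.23,0,0,0,0,-1.0]]
[[-0.001,-0.23,0,0,0,0,-1.0],[0.018,-0.23,0,0,0,0,-1.0],[0.037,-0.228,0,0,0,0,-1.0],[0.054,-0.224,0,0,0,0,-1.0],[0.072,-0.218,0,0,0,0,-1.0]]
```

Excellent fit. Next 15 rows.

Call:
move_arm:
  rows:
    - [-0.165,-0.161,0,0,0,0,-1]
    - [-0.152,-0.173,0,0,0,0,-1]
    - [-0.138,-0.185,0,0,0,0,-1]
    - [-0.123,-0.195,0,0,0,0,-1]
    - [-0.107,-0.204,0,0,0,0,-1]

```text
time: 17.4
tool_pos: [588.0, 51.2, 134.3]
eef_rot: [3.136, -0.0, 1.973]
force: [8.7, 8.6, 1.7]
opening: 25.1
grip_force: 30.0
```

Call:
move_arm:
  rows:
    - [-0.09,-0.212,0,0,0,0,-1]
    - [-0.072,-0.219,0,0,0,0,-1]
    - [-0.056,-0.224,0,0,0,0,-1]
    - [-0.037,-0.227,0,0,0,0,-1]
    - [-0.018,-0.23,0,0,0,0,-1]

```text
time: 17.9
tool_pos: [569.3, 36.4, 134.2]
eef_rot: [3.138, 0.001, 1.973]
force: [4.3, 2.6, 4.1]
opening: 24.7
grip_force: 30.0
```

Call:
move_arm:
  rows:
    - [-0.001,-0.23,0,0,0,0,-1]
    - [0.018,-0.23,0,0,0,0,-1]
    - [0.037,-0.228,0,0,0,0,-1]
    - [0.054,-0.224,0,0,0,0,-1]
    - [0.072,-0.218,0,0,0,0,-1]

```text
time: 18.4
tool_pos: [545.5, 30.3, 134.0]
eef_rot: [-3.14, 0.0, 1.973]
force: [-5.0, -1.2, 10.1]
opening: 25.2
grip_force: 30.0
```

```bash
python3 crank.py 20 0.08 15 588,51.2,8.7,8.6 569.3,36.4,4.3,2.6 545.5,30.3,-5,-1.2
```

```text
C [ 535.15 -130.31] r 57.77 res [ 0.08 -0.04 -0.03 -0.01 -0.11  0.15]
meas ang [ 2.257  2.665  3.081 -2.773] Frad [ 1.   1.2 -0.4  1. ] Ftan [-13.7 -12.2  -5.    5. ] th_cmd 3.5 cmd [ 515.1 -184.2]
[[0.079,-0.224,0,0,0,0,-1.0],[0.106,-0.205,0,0,0,0,-1.0],[0.123,-0.196,0,0,0,0,-1.0],[0.138,-0.186,0,0,0,0,-1.0],[0.152,-0.174,0,0,0,0,-1.0]]
[[0.165,-0.161,0,0,0,0,-1.0],[0.178,-0.147,0,0,0,0,-1.0],[0.189,-0.133,0,0,0,0,-1.0],[0.199,-0.118,0,0,0,0,-1.0],[0.208,-0.101,0,0,0,0,-1.0]]
[[0.215,-0.084,0,0,0,0,-1.0],[0.221,-0.066,0,0,0,0,-1.0],[0.226,-0.049,0,0,0,0,-1.0],[0.229,-0.03,0,0,0,0,-1.0],[0.231,-0.012,0,0,0,0,-1.0]]
[[0.231,0.006,0,0,0,0,-1.0],[0.229,0.025,0,0,0,0,-1.0],[0.227,0.043,0,0,0,0,-1.0],[0.223,0.061,0,0,0,0,-1.0],[0.218,0.079,0,0,0,0,-1.0]]
```

Call:
move_arm:
  rows:
    - [0.079,-0.224,0,0,0,0,-1]
    - [0.106,-0.205,0,0,0,0,-1]
    - [0.123,-0.196,0,0,0,0,-1]
    - [0.138,-0.186,0,0,0,0,-1]
    - [0.152,-0.174,0,0,0,0,-1]

```text
time: 18.9
tool_pos: [521.9, 34.4, 133.9]
eef_rot: [-3.139, -0.002, 1.973]
force: [-7.1, 3.6, 11.0]
opening: 25.0
grip_force: 30.0
```

Call:
move_arm:
  rows:
    - [0.165,-0.161,0,0,0,0,-1]
    - [0.178,-0.147,0,0,0,0,-1]
    - [0.189,-0.133,0,0,0,0,-1]
    - [0.199,-0.118,0,0,0,0,-1]
    - [0.208,-0.101,0,0,0,0,-1]

```text
time: 19.4
tool_pos: [502.8, 46.9, 133.9]
eef_rot: [-3.14, -0.002, 1.973]
force: [-4.4, 5.6, 10.7]
opening: 25.0
grip_force: 30.0
```

Call:
move_arm:
  rows:
    - [0.215,-0.084,0,0,0,0,-1]
    - [0.221,-0.066,0,0,0,0,-1]
    - [0.226,-0.049,0,0,0,0,-1]
    - [0.229,-0.03,0,0,0,0,-1]
    - [0.231,-0.012,0,0,0,0,-1]

```text
time: 19.9
tool_pos: [490.3, 65.5, 134.0]
eef_rot: [3.141, -0.001, 1.973]
force: [-0.4, 3.7, 6.8]
opening: 25.2
grip_force: 30.0
```

Call:
move_arm:
  rows:
    - [0.231,0.006,0,0,0,0,-1]
    - [0.229,0.025,0,0,0,0,-1]
    - [0.227,0.043,0,0,0,0,-1]
    - [0.223,0.061,0,0,0,0,-1]
    - [0.218,0.079,0,0,0,0,-1]

```text
time: 20.4
tool_pos: [485.8, 87.4, 134.0]
eef_rot: [3.141, 0.0, 1.973]
force: [0.1, 0.0, 6.5]
opening: 24.9
grip_force: 30.0
```

```bash
python3 crank.py 20 0.08 20 521.9,34.4,-7.1,3.6 502.8,46.9,-4.4,5.6 490.3,65.5,-.4,3.7 485.8,87.4,.1,0
```

```text
C [ 535.08 -130.31] r 57.82 res [-0.15  0.07  0.03  0.09 -0.    0.  ]
meas ang [-2.357 -1.961 -1.572 -1.183] Frad [-0.7 -0.9 -1.1 -0.1] Ftan [ 7.9  7.1  3.6 -0. ] th_cmd 5.1 cmd [ 481.7 -108.5]
[[0.211,0.09,0,0,0,0,-1.0],[0.202,0.112,0,0,0,0,-1.0],[0.192,0.128,0,0,0,0,-1.0],[0.182,0.143,0,0,0,0,-1.0],[0.169,0.158,0,0,0,0,-1.0]]
[[0.157,0.17,0,0,0,0,-1.0],[0.142,0.182,0,0,0,0,-1.0],[0.128,0.193,0,0,0,0,-1.0],[0.111,0.203,0,0,0,0,-1.0],[0.095,0.21,0,0,0,0,-1.0]]
[[0.078,0.218,0,0,0,0,-1.0],[0.06,0.223,0,0,0,0,-1.0],[0.042,0.228,0,0,0,0,-1.0],[0.024,0.23,0,0,0,0,-1.0],[0.005,0.231,0,0,0,0,-1.0]]
[[-0.013,0.231,0,0,0,0,-1.0],[-0.031,0.229,0,0,0,0,-1.0],[-0.05,0.226,0,0,0,0,-1.0],[-0.068,0.221,0,0,0,0,-1.0],[-0.085,0.215,0,0,0,0,-1.0]]
```

Call:
move_arm:
  rows:
    - [0.211,0.09,0,0,0,0,-1]
    - [0.202,0.112,0,0,0,0,-1]
    - [0.192,0.128,0,0,0,0,-1]
    - [0.182,0.143,0,0,0,0,-1]
    - [0.169,0.158,0,0,0,0,-1]

```text
time: 20.9
tool_pos: [490.0, 109.6, 134.0]
eef_rot: [3.141, 0.001, 1.973]
force: [-0.0, -1.5, 7.3]
opening: 24.7
grip_force: 30.0
```

Call:
move_arm:
  rows:
    - [0.157,0.17,0,0,0,0,-1]
    - [0.142,0.182,0,0,0,0,-1]
    - [0.128,0.193,0,0,0,0,-1]
    - [0.111,0.203,0,0,0,0,-1]
    - [0.095,0.21,0,0,0,0,-1]

```text
time: 21.4
tool_pos: [502.5, 128.7, 134.0]
eef_rot: [-3.141, 0.001, 1.973]
force: [-1.9, -2.4, 8.2]
opening: 24.8
grip_force: 30.0
```

Call:
move_arm:
  rows:
    - [0.078,0.218,0,0,0,0,-1]
    - [0.06,0.223,0,0,0,0,-1]
    - [0.042,0.228,0,0,0,0,-1]
    - [0.024,0.23,0,0,0,0,-1]
    - [0.005,0.231,0,0,0,0,-1]

```text
time: 21.9
tool_pos: [521.5, 141.5, 134.0]
eef_rot: [-3.141, 0.0, 1.973]
force: [-3.3, -1.0, 8.2]
opening: 25.0
grip_force: 30.0
```

Call:
move_arm:
  rows:
    - [-0.013,0.231,0,0,0,0,-1]
    - [-0.031,0.229,0,0,0,0,-1]
    - [-0.05,0.226,0,0,0,0,-1]
    - [-0.068,0.221,0,0,0,0,-1]
    - [-0.085,0.215,0,0,0,0,-1]

```text
time: 22.4
tool_pos: [544.0, 145.9, 134.0]
eef_rot: [-3.141, -0.0, 1.973]
force: [-3.1, 1.0, 8.5]
opening: 24.8
grip_force: 30.0
```

Second turn.

```bash
python3 crank.py 30 0.08 20 490,109.6,0,-1.5 502.5,128.7,-1.9,-2.4 521.5,141.5,-3.3,-1 544,145.9,-3.1,1
```

```text
C [ 535.09 -130.31] r 57.82 res [ 0.01  0.01 -0.07 -0.04  0.03  0.08]
meas ang [-0.79  -0.392  0.007  0.406] Frad [-0.6 -0.3  0.3  1. ] Ftan [-1.4 -3.  -3.4 -3.1] th_cmd 6.7 cmd [558.5 -77.4]
[[-0.102,0.208,0,0,0,0,-1.0],[-0.118,0.199,0,0,0,0,-1.0],[-0.134,0.188,0,0,0,0,-1.0],[-0.148,0.177,0,0,0,0,-1.0],[-0.162,0.165,0,0,0,0,-1.0]]
[[-0.175,0.152,0,0,0,0,-1.0],[-0.186,0.137,0,0,0,0,-1.0],[-0.197,0.121,0,0,0,0,-1.0],[-0.206,0.106,0,0,0,0,-1.0],[-0.213,0.089,0,0,0,0,-1.0]]
[[-0.22,0.071,0,0,0,0,-1.0],[-0.225,0.054,0,0,0,0,-1.0],[-0.229,0.035,0,0,0,0,-1.0],[-0.23,0.017,0,0,0,0,-1.0],[-0.231,-0.001,0,0,0,0,-1.0]]
[[-0.231,-0.02,0,0,0,0,-1.0],[-0.228,-0.038,0,0,0,0,-1.0],[-0.224,-0.057,0,0,0,0,-1.0],[-0.219,-0.074,0,0,0,0,-1.0],[-0.212,-0.091,0,0,0,0,-1.0]]
[[-0.205,-0.108,0,0,0,0,-1.0],[-0.195,-0.124,0,0,0,0,-1.0],[-0.185,-0.139,0,0,0,0,-1.0],[-0.173,-0.154,0,0,0,0,-1.0],[-0.16,-0.166,0,0,0,0,-1.0]]
[[-0.146,-0.18,0,0,0,0,-1.0],[-0.131,-0.19,0,0,0,0,-1.0],[-0.116,-0.2,0,0,0,0,-1.0],[-0.1,-0.209,0,0,0,0,-1.0],[-0.082,-0.216,0,0,0,0,-1.0]]
```

Call:
move_arm:
  rows:
    - [-0.102,0.208,0,0,0,0,-1]
    - [-0.118,0.199,0,0,0,0,-1]
    - [-0.134,0.188,0,0,0,0,-1]
    - [-0.148,0.177,0,0,0,0,-1]
    - [-0.162,0.165,0,0,0,0,-1]

```text
time: 22.9
tool_pos: [566.4, 141.2, 134.0]
eef_rot: [-3.141, -0.001, 1.973]
force: [-2.9, 2.7, 8.1]
opening: 25.0
grip_force: 30.0
```

Call:
move_arm:
  rows:
    - [-0.175,0.152,0,0,0,0,-1]
    - [-0.186,0.137,0,0,0,0,-1]
    - [-0.197,0.121,0,0,0,0,-1]
    - [-0.206,0.106,0,0,0,0,-1]
    - [-0.213,0.089,0,0,0,0,-1]

```text
time: 23.4
tool_pos: [585.1, 128.4, 134.0]
eef_rot: [-3.141, -0.002, 1.973]
force: [-3.0, 5.5, 8.0]
opening: 25.0
grip_force: 30.0
```

Call:
move_arm:
  rows:
    - [-0.22,0.071,0,0,0,0,-1]
    - [-0.225,0.054,0,0,0,0,-1]
    - [-0.229,0.035,0,0,0,0,-1]
    - [-0.23,0.017,0,0,0,0,-1]
    - [-0.231,-0.001,0,0,0,0,-1]

```text
time: 23.9
tool_pos: [597.3, 109.5, 134.1]
eef_rot: [3.141, -0.002, 1.973]
force: [-2.1, 10.2, 7.4]
opening: 25.0
grip_force: 30.0
```

Call:
move_arm:
  rows:
    - [-0.231,-0.02,0,0,0,0,-1]
    - [-0.228,-0.038,0,0,0,0,-1]
    - [-0.224,-0.057,0,0,0,0,-1]
    - [-0.219,-0.074,0,0,0,0,-1]
    - [-0.212,-0.091,0,0,0,0,-1]

```text
time: 24.4
tool_pos: [601.3, 87.4, 134.2]
eef_rot: [3.139, -0.003, 1.973]
force: [2.4, 12.1, 5.9]
opening: 24.9
grip_force: 30.0
```

Call:
move_arm:
  rows:
    - [-0.205,-0.108,0,0,0,0,-1]
    - [-0.195,-0.124,0,0,0,0,-1]
    - [-0.185,-0.139,0,0,0,0,-1]
    - [-0.173,-0.154,0,0,0,0,-1]
    - [-0.16,-0.166,0,0,0,0,-1]

```text
time: 24.9
tool_pos: [596.5, 65.0, 134.3]
eef_rot: [3.137, -0.002, 1.973]
force: [7.3, 12.2, 3.6]
opening: 25.1
grip_force: 30.0
```

Call:
move_arm:
  rows:
    - [-0.146,-0.18,0,0,0,0,-1]
    - [-0.131,-0.19,0,0,0,0,-1]
    - [-0.116,-0.2,0,0,0,0,-1]
    - [-0.1,-0.209,0,0,0,0,-1]
    - [-0.082,-0.216,0,0,0,0,-1]

```text
time: 25.4
tool_pos: [582.9, 45.6, 134.3]
eef_rot: [3.137, 0.0, 1.973]
force: [7.6, 5.5, 2.2]
opening: 25.2
grip_force: 30.0
```

```bash
python3 crank.py 35 0.08 30 566.4,141.2,-2.9,2.7 585.1,128.4,-3,5.5 597.3,109.5,-2.1,10.2 601.3,87.4,2.4,12.1 596.5,65,7.3,12.2 582.9,45.6,7.6,5.5
```

```text
C [ 535.11 -130.31] r 57.84 res [ 0.05  0.12  0.07 -0.01 -0.02  0.09]
meas ang [1.59  1.982 2.382 2.795] Frad [1.8 2.3 1.8 1.1] Ftan [-10.3 -12.1 -14.1  -9.3] th_cmd 9.1 cmd [ 553.5 -185.1]
[[-0.066,-0.22,0,0,0,0,-1.0],[-0.047,-0.226,0,0,0,0,-1.0],[-0.029,-0.23,0,0,0,0,-1.0],[-0.01,-0.231,0,0,0,0,-1.0],[0.008,-0.231,0,0,0,0,-1.0]]
[[0.026,-0.23,0,0,0,0,-1.0],[0.045,-0.227,0,0,0,0,-1.0],[0.063,-0.222,0,0,0,0,-1.0],[0.081,-0.217,0,0,0,0,-1.0],[0.097,-0.21,0,0,0,0,-1.0]]
[[0.114,-0.201,0,0,0,0,-1.0],[0.13,-0.192,0,0,0,0,-1.0],[0.144,-0.18,0,0,0,0,-1.0],[0.159,-0.169,0,0,0,0,-1.0],[0.171,-0.155,0,0,0,0,-1.0]]
[[0.184,-0.141,0,0,0,0,-1.0],[0.194,-0.126,0,0,0,0,-1.0],[0.203,-0.11,0,0,0,0,-1.0],[0.212,-0.093,0,0,0,0,-1.0],[0.218,-0.076,0,0,0,0,-1.0]]
[[0.224,-0.059,0,0,0,0,-1.0],[0.228,-0.04,0,0,0,0,-1.0],[0.23,-0.022,0,0,0,0,-1.0],[0.231,-0.004,0,0,0,0,-1.0],[0.231,0.015,0,0,0,0,-1.0]]
[[0.229,0.033,0,0,0,0,-1.0],[0.225,0.052,0,0,0,0,-1.0],[0.221,0.069,0,0,0,0,-1.0],[0.214,0.087,0,0,0,0,-1.0],[0.207,0.104,0,0,0,0,-1.0]]
[[0.198,0.119,0,0,0,0,-1.0],[0.188,0.136,0,0,0,0,-1.0],[0.176,0.149,0,0,0,0,-1.0],[0.164,0.164,0,0,0,0,-1.0],[0.15,0.176,0,0,0,0,-1.0]]
```

Call:
move_arm:
  rows:
    - [-0.066,-0.22,0,0,0,0,-1]
    - [-0.047,-0.226,0,0,0,0,-1]
    - [-0.029,-0.23,0,0,0,0,-1]
    - [-0.01,-0.231,0,0,0,0,-1]
    - [0.008,-0.231,0,0,0,0,-1]

```text
time: 25.9
tool_pos: [562.2, 33.2, 134.1]
eef_rot: [3.14, 0.001, 1.973]
force: [1.4, 1.6, 6.9]
opening: 25.0
grip_force: 30.0
```

Call:
move_arm:
  rows:
    - [0.026,-0.23,0,0,0,0,-1]
    - [0.045,-0.227,0,0,0,0,-1]
    - [0.063,-0.222,0,0,0,0,-1]
    - [0.081,-0.217,0,0,0,0,-1]
    - [0.097,-0.21,0,0,0,0,-1]

```text
time: 26.4
tool_pos: [538.2, 30.3, 133.9]
eef_rot: [-3.139, -0.001, 1.973]
force: [-6.0, -0.1, 9.9]
opening: 24.9
grip_force: 30.0
```

Call:
move_arm:
  rows:
    - [0.114,-0.201,0,0,0,0,-1]
    - [0.13,-0.192,0,0,0,0,-1]
    - [0.144,-0.18,0,0,0,0,-1]
    - [0.159,-0.169,0,0,0,0,-1]
    - [0.171,-0.155,0,0,0,0,-1]

```text
time: 26.9
tool_pos: [515.7, 37.2, 133.8]
eef_rot: [-3.139, -0.002, 1.973]
force: [-6.6, 4.8, 10.7]
opening: 24.8
grip_force: 30.0
```

Call:
move_arm:
  rows:
    - [0.184,-0.141,0,0,0,0,-1]
    - [0.194,-0.126,0,0,0,0,-1]
    - [0.203,-0.11,0,0,0,0,-1]
    - [0.212,-0.093,0,0,0,0,-1]
    - [0.218,-0.076,0,0,0,0,-1]

```text
time: 27.4
tool_pos: [498.3, 51.7, 133.9]
eef_rot: [-3.141, -0.002, 1.973]
force: [-1.9, 5.8, 8.7]
opening: 24.9
grip_force: 30.0
```

Call:
move_arm:
  rows:
    - [0.224,-0.059,0,0,0,0,-1]
    - [0.228,-0.04,0,0,0,0,-1]
    - [0.23,-0.022,0,0,0,0,-1]
    - [0.231,-0.004,0,0,0,0,-1]
    - [0.231,0.015,0,0,0,0,-1]

```text
time: 27.9
tool_pos: [488.0, 71.6, 134.0]
eef_rot: [3.141, -0.0, 1.973]
force: [0.9, 3.8, 6.3]
opening: 25.1
grip_force: 30.0
```

Call:
move_arm:
  rows:
    - [0.229,0.033,0,0,0,0,-1]
    - [0.225,0.052,0,0,0,0,-1]
    - [0.221,0.069,0,0,0,0,-1]
    - [0.214,0.087,0,0,0,0,-1]
    - [0.207,0.104,0,0,0,0,-1]

```text
time: 28.4
tool_pos: [486.0, 94.0, 134.0]
eef_rot: [3.141, 0.001, 1.973]
force: [1.2, -0.0, 6.1]
opening: 24.9
grip_force: 30.0
```

Call:
move_arm:
  rows:
    - [0.198,0.119,0,0,0,0,-1]
    - [0.188,0.136,0,0,0,0,-1]
    - [0.176,0.149,0,0,0,0,-1]
    - [0.164,0.164,0,0,0,0,-1]
    - [0.15,0.176,0,0,0,0,-1]

```text
time: 28.9
tool_pos: [492.8, 115.7, 134.0]
eef_rot: [-3.141, 0.001, 1.973]
force: [-0.2, -1.9, 7.6]
opening: 24.8
grip_force: 30.0
```

```bash
END=12.62 python3 crank.py 10 0.08 35 562.2,33.2,1.4,1.6 538.2,30.3,-6,-.1 515.7,37.2,-6.6,4.8 498.3,51.7,-1.9,5.8 488,71.6,.9,3.8 486,94,1.2,0 492.8,115.7,-.2,-1.9
```

```text
C [ 535.09 -130.33] r 57.86 res [ 0.21  0.09  0.09  0.01 -0.   -0.04]
meas ang [-1.847 -1.459 -1.069 -0.673] Frad [-2.1 -1.9 -1.2 -0.7] Ftan [ 5.7  3.4  0.1 -1.8] th_cmd 11.9 cmd [499.4 -84.8]
[[0.135,0.185,0,0,0,0,-1.0],[0.12,0.198,0,0,0,0,-1.0],[0.104,0.206,0,0,0,0,-1.0],[0.087,0.215,0,0,0,0,-1.0],[0.07,0.22,0,0,0,0,-1.0]]
[[0.052,0.226,0,0,0,0,-1.0],[0.034,0.229,0,0,0,0,-1.0],[0.015,0.231,0,0,0,0,-1.0],[-0.003,0.231,0,0,0,0,-1.0],[-0,-0,0,0,0,0,-1.0]]
```

Call:
move_arm:
  rows:
    - [0.135,0.185,0,0,0,0,-1]
    - [0.12,0.198,0,0,0,0,-1]
    - [0.104,0.206,0,0,0,0,-1]
    - [0.087,0.215,0,0,0,0,-1]
    - [0.07,0.22,0,0,0,0,-1]

```text
time: 29.4
tool_pos: [507.4, 133.2, 134.0]
eef_rot: [-3.141, 0.0, 1.973]
force: [-3.2, -2.0, 8.9]
opening: 24.9
grip_force: 30.0
```

Call:
move_arm:
  rows:
    - [0.052,0.226,0,0,0,0,-1]
    - [0.034,0.229,0,0,0,0,-1]
    - [0.015,0.2,0,0,0,0,-1]
    - [-0.002,0.12,0,0,0,0,-1]
    - [0,0.06,0,0,0,0,-1]

```text
time: 29.9
tool_pos: [521.9, 141.7, 134.0]
eef_rot: [-3.141, 0.0, 1.973]
force: [-2.5, 0.8, 9.3]
opening: 25.0
grip_force: 30.0
```

Call:
move_arm:
  rows:
    - [0,0.05,0,0,0,0,-1]
    - [0,0,0,0,0,0,-1]

```text
time: 30.1
tool_pos: [522.6, 142.0, 133.9]
eef_rot: [-3.14, -0.0, 1.973]
force: [-4.7, -0.5, 9.9]
opening: 24.9
grip_force: 30.0
```

Call:
move_arm:
  rows:
    - [0,0.04,0,0,0,0,-1]
    - [0,0.04,0,0,0,0,-1]
    - [0,0,0,0,0,0,-1]

```text
time: 30.4
tool_pos: [523.5, 142.4, 133.9]
eef_rot: [-3.138, -0.0, 1.973]
force: [-7.5, -1.7, 10.3]
opening: 25.4
grip_force: 30.0
```

Call:
move_arm:
  rows:
    - [0,0.04,0,0,0,0,-1]
    - [0,0.03,0,0,0,0,-1]
    - [0,0,0,0,0,0,-1]

```text
time: 30.7
tool_pos: [524.4, 142.8, 133.8]
eef_rot: [-3.137, -0.0, 1.973]
force: [-9.6, -2.7, 13.0]
opening: 24.9
grip_force: 30.0
```

Call:
move_arm:
  rows:
    - [0,-0.07,0,0,0,0,-1]
    - [0,-0.07,0,0,0,0,-1]
    - [0,-0.04,0,0,0,0,-1]
    - [0,0,0,0,0,0,-1]

```text
time: 31.1
tool_pos: [522.1, 141.8, 134.0]
eef_rot: [-3.141, 0.0, 1.973]
force: [-2.4, 1.1, 8.5]
opening: 25.1
grip_force: 30.0
```

Call:
move_arm:
  rows:
    - [0,-0.03,0,0,0,0,-1]
    - [0,0,0,0,0,0,-0.35]
    - [0,0,0,0,0,0,-0.1]
    - [0,0,0,0,0,0,0.1]
    - [0,0,-0.3,0,0,0,0.1]

```text
time: 31.6
tool_pos: [521.4, 141.6, 138.9]
eef_rot: [-3.139, -0.001, 1.973]
force: [0.8, 0.3, 0.3]
opening: 48.0
grip_force: 0.0
```

Call:
move_arm:
  rows:
    - [0,0,-0.8,0,0,0,0.1]
    - [0,0,-1,0,0,0,0.1]
    - [0,0,-1,0,0,0,0.1]
    - [-1,0,-1,0,0,0,0.1]
    - [-1,0,-1,0,0,0,0.1]

```text
time: 32.1
tool_pos: [537.6, 104.7, 236.7]
eef_rot: [-3.142, 0.0, 1.974]
force: [0.4, 0.5, -0.1]
opening: 48.3
grip_force: 0.0
```

Call:
move_arm:
  rows:
    - [-1,0,0,0,0,0,0.1]
    - [-1,0,0,0,0,0,0.1]
    - [-0.5,0,0,0,0,0,0.1]
    - [0,0,0,0,0,0,0.1]

```text
time: 32.5
tool_pos: [557.4, 58.1, 235.5]
eef_rot: [-3.141, -0.0, 1.971]
force: [-0.6, 0.2, -1.4]
opening: 48.2
grip_force: 0.0
```

Run:
```python
from h import *
o=sensors.get_obs();print(o["time"],o["tool_pos"].round(1),o["force"].round(1))
P=camera_params("wrist");w=camera("wrist");cv2.imwrite("pics/w9.png",w[:,:,::-1]);s=camera("scene")
cv2.imwrite("pics/s9.png",np.vstack([w[60:340,:],s[140:400]])[:,:,::-1])
a=.3995;R=np.array([[np.cos(a),np.sin(a)],[-np.sin(a),np.cos(a)]])
m=mask(w,(0,110,20),(20,255,135),(280,30,380,170));m=cv2.morphologyEx(m,cv2.MORPH_OPEN,np.ones((3,3)))
for b in blobs(m,300)[:3]:c,r=cv2.minEnclosingCircle(b);print("knob",c,r,R@plane("wrist",c,152,P)[0][:2])
for b in blobs(mask(s,(15,120,70),(34,255,255),(210,200,350,350)),100)[:4]:
    c,sz,_=rect(plane("scene",b,44));print("yel",cv2.boundingRect(b),c,sz,"machine",R@c)
```

```text
32.5 [557.4  58.1 235.5] [-0.6  0.2 -1.4]
knob (318.3141174316406, 86.56513214111328) 18.320850372314453 [536.41953062 -73.33837352]
yel (210, 257, 60, 93) [ 695.8 -129.5] [168.   84.8] machine [ 590.63960783 -389.93941025]
yel (272, 288, 41, 56) [634.6 -34.7] [85.2 39.5] machine [ 571.13196178 -278.8001654 ]
yel (226, 200, 38, 21) [ 566.5 -257.7] [36.3 68.2] machine [ 421.65687506 -457.75213786]
```

View pics/s9.png

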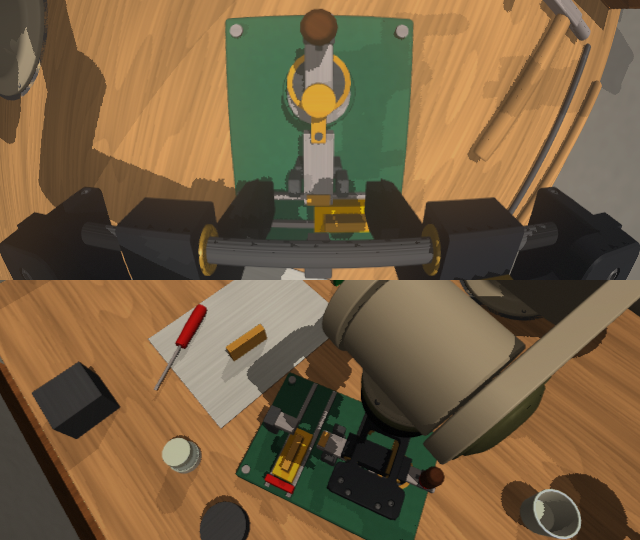

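The carriage is up against the red end stop with the bar in its pocket. It has travelled about 88 mm, which matches the given 87 mm, the knob is back at its start direction, and the gripper is clear of everything. Handing in.

```bash
python3 -c "
from workcell import job
print(job.close_job())"
```

```text
the job is handed in; nothing more can be done
None
```

The brass bar is seated in the carriage pocket, the crank went clockwise two full turns to the end stop with the carriage at its far end, the knob is released, and the job is handed in at about 32.5 s.

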